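Reload the water purifier tube with three cartridges

TASK

Load the three filter cartridges from the storage rack into the closed-end tube of the bench water purifier, tapered nose first: the longest first, then the middle one, then the shortest, each pushing the ones before it deeper. Finish with the stack pushed fully home, so that the flat tail of the shortest is flush with the tube's mouth. Leave the other things on the bench where they stand.

Things in the scene. Friction and masses are not known exactly. Their poses are not given: they have to be found in the camera images.
- rack: fixed grey rack, 128 deep, 246 wide, 87 mm high, with three bays, centre lines at local y = -78, 0, +78 mm (which cartridge is in which varies). Origin: on the table; local z up, local x from the open front to the back wall. Cartridges lie level along local x on a pair of steel rods, axis 60 mm above the table, nose tip at local x = -80 mm, nose towards -x.
- rack_cover (a point): middle of the front edge of the rack's fixed clear cover (underside 83, top 87 mm above the table), local x = -34 mm. Cover and partitions hide all but the front 46 mm of each cartridge: draw it straight out along local -x until its tail is past this edge, then lift. In front of it are only the rods (28 mm over a pair, tops 44 mm high) and a 6 mm base plate; fingers can straddle them.
- tube: fixed water purifier: a clear round tube lying level on a grey stand (base plate 84 mm wide, 8 mm high), open at the mouth, closed at the other end. Origin: on the table below the mouth's centre; local z up, local x along the tube, into it (deeper). Bore 42 mm, centre line 60 mm above the table, 284 mm deep (the cartridges in line are 282 mm). Highest point 90 mm above the table.
- tube_mouth (a point): centre of the tube's mouth plane, 60 mm above the table, axes as tube. An aluminium collar, 58 mm across, forms the first 12 mm of the tube
- tube_end (a point): centre of the closed end's inner face, 284 mm deeper than the mouth, axes as tube
- rail (a point): middle of the open loading rail before the mouth (local x = -142 to 0 mm of tube), on the bore's centre line, 60 mm above the table. Two steel rods (28 mm over both, tops 44 mm high, thin web below) carry a cartridge with its axis on that line and run on into the tube, so it slides straight in; fingers can straddle them. An end stop, 26 mm wide, 56 mm high, closes the rail's outer end.
- cart_long: the longest filter cartridge, a rigid white plastic cylinder 36 mm in diameter and 112 mm long in all, about 130 g, black band at each end; one end, the nose (black), tapers over its last 12 mm to 24 mm across; the other end, the tail, is flat. Origin: centre of the nose tip, on the axis. Local x points along the axis from the nose to the tail; it may roll about x.
- cart_long_tail (a point): centre of the flat tail of the longest cartridge, 112 mm from its nose tip
- cart_mid: the middle-length filter cartridge, a rigid white plastic cylinder 36 mm in diameter and 94 mm long in all, about 110 g, black band at each end; one end, the nose (black), tapers over its last 12 mm to 24 mm across; the other end, the tail, is flat. Origin: centre of the nose tip, on the axis. Local x points along the axis from the nose to the tail; it may roll about x.
- cart_mid_tail (a point): centre of the flat tail of the middle-length cartridge, 94 mm from its nose tip
- cart_short: the shortest filter cartridge, a rigid white plastic cylinder 36 mm in diameter and 76 mm long in all, about 90 g, black band at each end; one end, the nose (black), tapers over its last 12 mm to 24 mm across; the other end, the tail, is flat. Origin: centre of the nose tip, on the axis. Local x points along the axis from the nose to the tail; it may roll about x.
- cart_short_tail (a point): centre of the flat tail of the shortest cartridge, 76 mm from its nose tip
- beaker: bystander, to be left alone: glass beaker, 68 mm across, 85 mm high, upright; origin under its centre
- bottle: bystander, to be left alone: amber bottle, 60 mm across, 135 mm high, upright; origin under its centre
- jar: bystander, to be left alone: white jar, 56 mm across, 75 mm high, upright; origin under its centre
- tip_box: bystander, to be left alone: pipette-tip box 80 x 115 x 57 mm (local x, y, z); origin under its centre
- pipette: bystander, to be left alone: hand pipette lying along its local x, about 235 mm long, 22 mm thick; origin underneath, about mid-length
- gel_box: bystander, to be left alone: white gel box 90 x 130 x 45 mm in the pink tray (tray fixed, 50 mm high); origin under its centre
Things that resemble listed ones, but are neither listed nor needed, are in the scene too. Leave any green or turquoise look-alike of the cart_long alone.

How it is judged:
By the outcome, as a careful person would: the job done as asked, in the order asked, and still so for the second after the job is handed in, with the robot touching nothing.
It also fails if it takes over 72 s, if anything falls off the work surface, if the arm or the gripper's body presses on something with over 40 N, if the wrist force passes 120 N, or if a joint passes its speed limit or range.

ROBOT

A 6-joint arm with a two-finger parallel gripper is mounted at the origin on the work surface. World frame = base frame: x ahead of the robot, y to its left, z up, the work surface at z = 0. Lengths are in m, angles in rad, forces in N, time in s.
With the tool pointing down it reaches from about 0.425 to 1.125 m from the base axis. Payload 14.9 kg.
Tool frame: the origin (TCP) lies between the finger pads; the fingertips stand 11 mm ahead of it and the grasp point (between the pads) lies 8 mm behind it (arm.finger_overhang is the distance from the TCP to the fingertips, in m); z points along the fingers, y is the direction in which the jaws open and shut (so a half turn about z gives the same grasp; the last joint's range is limited). The gripper opens to 91 mm and grips with 3 to 60 N. Pads are 32 mm wide; open, the fingers measure 118 mm over their backs; the gripper's body (76 mm by 178 mm) begins 60 mm behind the grasp point.
Start: joints at [-0.033, 0.379, 1.734, -0, 1.028, -0.033], TCP at [0.7, -0, 0.225] pointing down, gripper open.
Joint ranges: [-2.77, 2.77], [-0.74, 2.19], [0, 2.66], [-1.06, 4.2], [0.31, 2.87], [-3.08, 3.08]. Speed limits (rad/s): [1.89, 1.89, 2.39, 3.14, 3.14, 3.14].

INTERFACE

Orientations are given as [roll, pitch, yaw] about the fixed x, y, z axes, in that order (R = Rz(yaw) Ry(pitch) Rx(roll)).
In Python, from rig import arm gives the robot as it stands.
- The arm moves only by the shell command python3 -m jog 'ROWS' [FORCE]. ROWS is text: rows parted by semicolons, each of 7 numbers parted by spaces: the opening, from -1 (shut) to 1 (fully open), then the shift along the tool's x, y, z in m, then the turn, a rotation vector about the tool's x, y, z in degrees. In form: hand dx dy dz rx ry rz; .... A call has 1 to 5 rows; each row is the pose to reach, as a shift and turn from the pose commanded when the call began, along the tool's axes at that moment; what a row does not reach only later rows make up. A row lasts 1/12 s, in which the tool goes at most 41.7 mm and 7.16 degrees, less where a joint would pass 70% of its speed; a pose out of reach is approached as far as the arm can. A call with a gripper value outside its range is refused whole. The fingers move at their own pace and stop on an object; FORCE is the grip in N (left out, the last holds). Time passes only in rows, so rows that repeat a pose let the fingers close. It gives the time, the measured TCP pose, the force and the opening at its end, in the units of the state.
- arm.state(): the state, without advancing time (a new reading comes with each control period).
- arm.capture(name): name is "scene" or "side" or "wrist"; returns a dict with "image" (420x560x3 uint8, red, green, blue), "intrinsics" (3x3 intrinsics, pixels), "k1" (the pictures are not rectified: a ray, as slopes to the right and down, at radius r is drawn at 1 + k1 r^2 times it, then the intrinsics apply), "origin" and "orientation" of the camera in the world. Camera axes: x right, y up, looking along -z (the intrinsics and any distortion apply to the point x, -y, -z); pixel columns grow to the right and rows downward; lengths in m; the calibration is good to about 2 mm. A picture is of the moment at which its call begins. There is no depth.
- arm.finish_job(): hands the job in, once; it reports no verdict.
The state is a dict: "time": time; "joints": joint angles; "joint_velocities": joint speeds; "tau": joint torques, N m; "ee_pos": TCP position; "tcp_rot": TCP orientation; "force": force on the tool from outside, world axes, zero at the start; "torque": the same for the moment, N m; "grip_width": finger opening in m.
Only numpy, scipy, OpenCV 4.12 (cv2) and the standard library are available. Lean on these libraries where they do the work, as an engineer would, in place of code of your own. Each camera call takes 0.05 s, during which the arm holds its last target.

## Working session

There is one attempt and no reset: what is moved stays moved. The work goes in short steps, Python scripts to look and compute and a shell command to move; the robot and the scene stay as the last step left them, time stands still between calls to the robot, and variables do not carry over. Pictures are saved under pics/ and viewed, and the job is handed in when it is done.

```bash
ls; mkdir -p pics
cat > h.py <<'E'
import numpy as np, cv2
from rig import arm
from scipy.spatial.transform import Rotation as R
E
python3 - <<'E'
from h import *
import pickle
s=arm.state(); print({k:np.round(v,3) for k,v in s.items()})
d={}
for n in ("scene","side","wrist"):
    c=arm.capture(n); d[n]=c
    cv2.imwrite(f"pics/{n}0.png",c["image"][:,:,::-1]); print(n,c["intrinsics"],c["k1"],c["origin"],c["orientation"])
pickle.dump(d,open("caps0.pkl","wb"))
E
```

```text
pics
{'time': np.float64(0.0), 'joints': array([-0.033,  0.379,  1.735, -0.   ,  1.029, -0.033]), 'joint_velocities': array([-0.002, -0.001, -0.001, -0.001,  0.001,  0.   ]), 'tau': array([ 1.0000e-03, -7.6373e+01, -4.3437e+01,  6.5000e-02,  4.2000e-02,
       -0.0000e+00]), 'ee_pos': array([ 0.7  , -0.   ,  0.224]), 'tcp_rot': array([-3.141, -0.   ,  1.571]), 'force': array([-0.204, -0.202, -0.401]), 'torque': array([0.048, 0.049, 0.001]), 'grip_width': np.float64(0.091)}
scene [[399.32567291   0.         282.92406851]
 [  0.         399.32567291 211.89244123]
 [  0.           0.           1.        ]] 0.010417089848815661 [0.89779935 0.54335407 0.96456814] [ 0.66383873 -0.00760227  2.58997256]
side [[484.80158445   0.         283.65616091]
 [  0.         484.80158445 208.19045504]
 [  0.           0.           1.        ]] -0.10376057613001746 [0.14104493 0.77936124 0.88662242] [ 0.8269586   0.00415315 -2.68362767]
wrist [[351.3294365    0.         278.5710267 ]
 [  0.         351.3294365  205.35603786]
 [  0.           0.           1.        ]] -0.07417918925011453 [0.69959432 0.07014194 0.38477543] [-2.52203882e-01  2.27231160e-03  1.50064267e-04]
```

View pics/scene0.png

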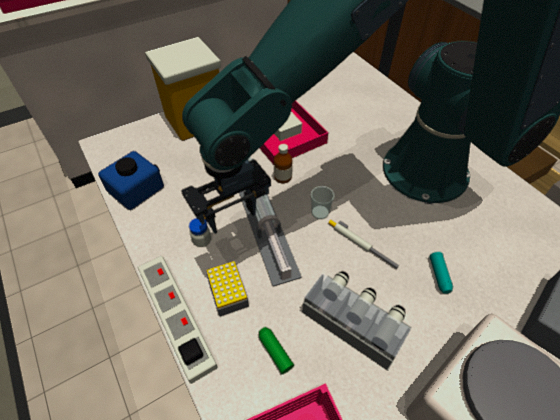

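View pics/side0.png

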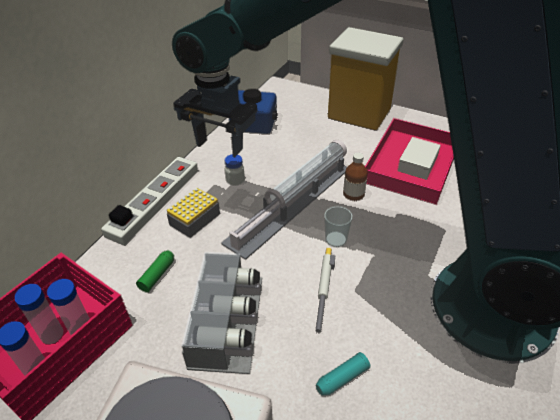

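View pics/wrist0.png

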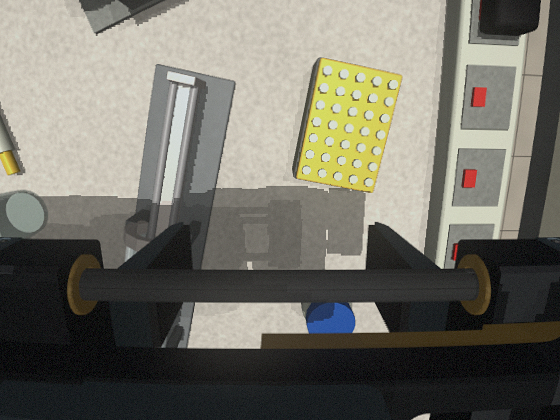

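```bash
cat >> h.py <<'E'
def ray(c,uv):
    uv=np.atleast_2d(np.float64(uv)); K=c["intrinsics"]
    d=np.stack([(uv[:,0]-K[0,2])/K[0,0],(uv[:,1]-K[1,2])/K[1,1]],1)
    s=d.copy()
    for _ in range(30): s=d/(1+c["k1"]*(s**2).sum(1,keepdims=True))
    v=np.c_[s[:,0],-s[:,1],-np.ones(len(s))]
    return R.from_euler('xyz',c["orientation"]).apply(v)
def onz(c,uv,z):
    v=ray(c,uv); o=np.array(c["origin"]); return o+v*((z-o[2])/v[:,2])[:,None]
def proj(c,P):
    p=R.from_euler('xyz',c["orientation"]).inv().apply(np.atleast_2d(P)-c["origin"])
    s=np.c_[p[:,0],-p[:,1]]/-p[:,2:3]
    s=s*(1+c["k1"]*(s**2).sum(1,keepdims=True)); K=c["intrinsics"]
    return s*[K[0,0],K[1,1]]+[K[0,2],K[1,2]]
def two(c1,p1,c2,p2):
    v1=ray(c1,p1)[0];v2=ray(c2,p2)[0];o1=np.array(c1["origin"]);o2=np.array(c2["origin"])
    t=np.linalg.lstsq(np.c_[v1,-v2],o2-o1,rcond=None)[0]
    a=o1+t[0]*v1;b=o2+t[1]*v2
    return (a+b)/2,np.linalg.norm(a-b)
def crop(c,u0,v0,w,h,f,name):
    im=cv2.resize(c["image"][v0:v0+h,u0:u0+w,::-1],None,fx=f,fy=f,interpolation=cv2.INTER_CUBIC); cv2.imwrite(name,im)
E
python3 - <<'E'
from h import *
import pickle
d=pickle.load(open("caps0.pkl","rb"))
crop(d["scene"],290,250,130,120,6,"pics/sc_rack.png")
crop(d["side"],170,240,110,140,5,"pics/sd_rack.png")
crop(d["scene"],190,160,130,140,5,"pics/sc_tube.png")
crop(d["side"],210,130,150,130,5,"pics/sd_tube.png")
E
```

```text
(no output)
```

View pics/sc_rack.png

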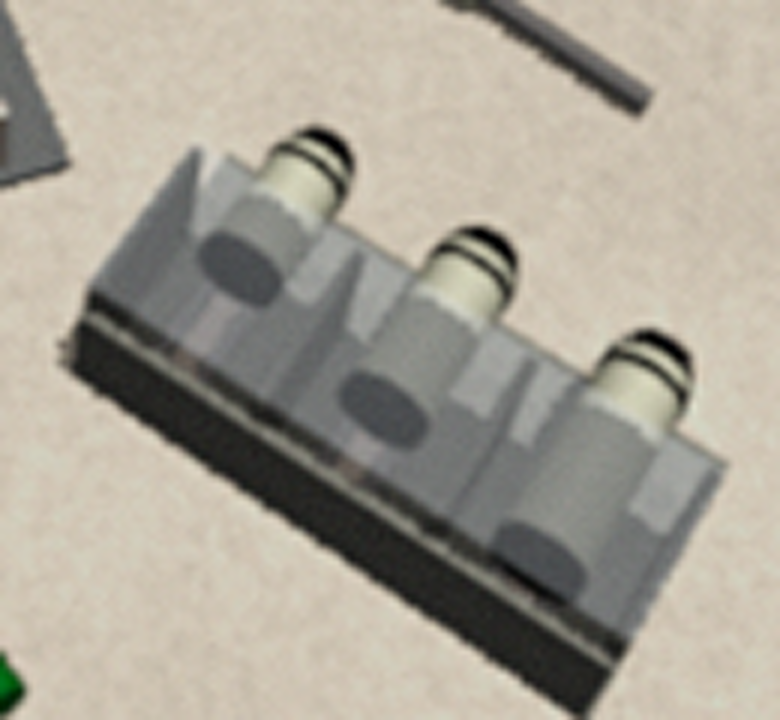

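View pics/sd_rack.png

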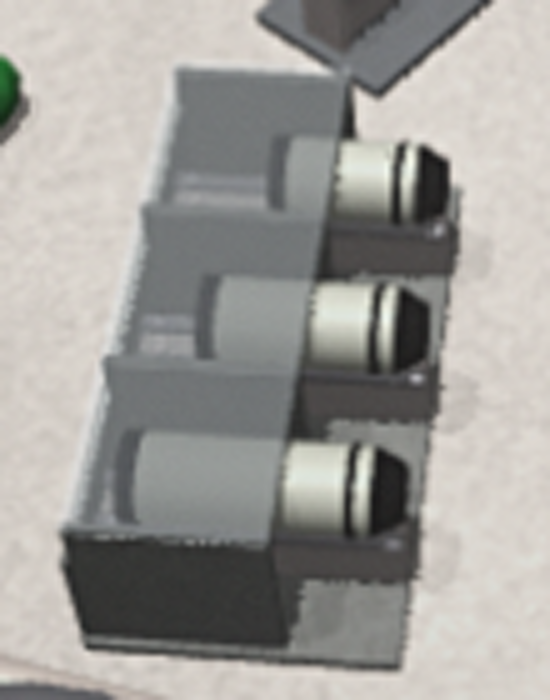

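View pics/sc_tube.png

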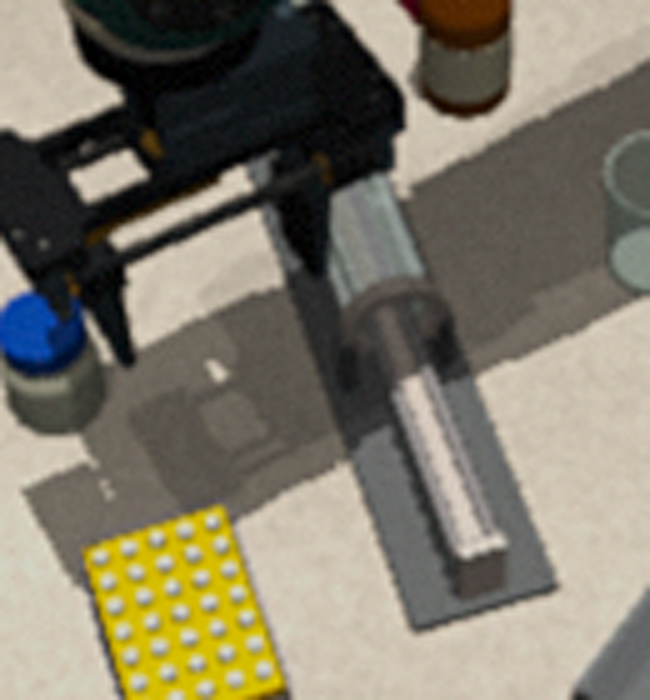

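View pics/sd_tube.png

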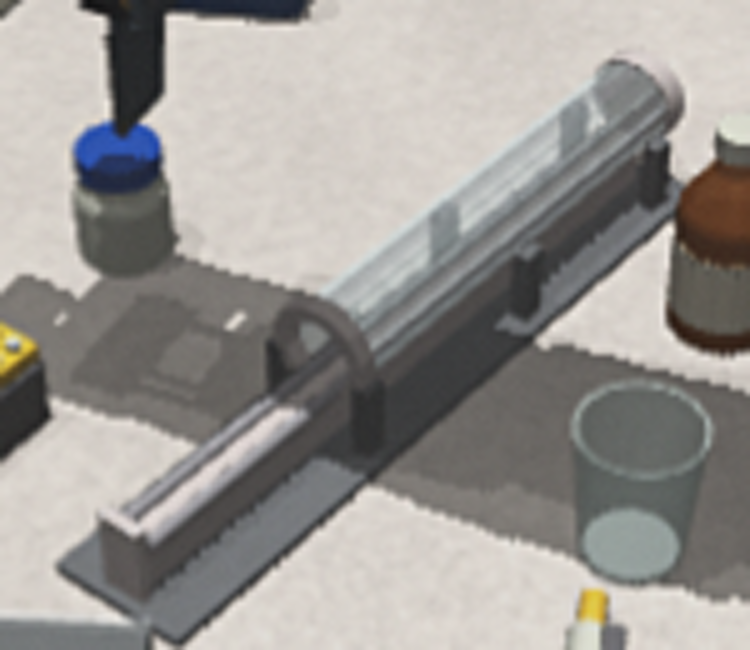

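Run:
```python
from h import *
import pickle
d=pickle.load(open("caps0.pkl","rb")); S,D=d["scene"],d["side"]
f=lambda x,y,s,u,v:((x+.5)/s-.5+u,(y+.5)/s-.5+v)
sc=lambda x,y:f(x,y,6,290,250); sd=lambda x,y:f(x,y,5,170,240)
st=lambda x,y:f(x,y,5,190,160); dt=lambda x,y:f(x,y,5,210,130)
print("cover front corners scene",onz(S,[sc(200,146),sc(727,464)],.087)); print("side",onz(D,[sd(350,70),sd(272,530)],.087))
print("2view",two(S,sc(200,146),D,sd(350,70)),two(S,sc(727,464),D,sd(272,530)))
print("back scene", onz(S,[sc(90,293),sc(618,658)],.087)," side",onz(D,[sd(178,70),sd(65,530)],.087))
print("tube base outer corners scene",onz(S,[st(415,630),st(557,588)],.008)," side",onz(D,[dt(58,568),dt(180,642)],.008))
print("far base corner side",onz(D,[dt(685,185)],.008))
print("stop top outer scene",onz(S,[st(455,554),st(506,545)],.056)," side",onz(D,[dt(100,515),dt(145,545)],.056))
```

```text
cover front corners scene [[0.54996594 0.18078007 0.087     ]
 [0.45772384 0.39686943 0.087     ]]
side [[0.55029208 0.17738996 0.087     ]
 [0.46045915 0.3922492  0.087     ]]
2view (array([0.54977323, 0.179894  , 0.08820398]), np.float64(0.002709320869660241)) (array([0.45908017, 0.39602108, 0.09124416]), np.float64(0.0032816939835736162))
back scene [[0.6255167  0.21219876 0.087     ]
 [0.54166743 0.43056084 0.087     ]]  side [[0.61899702 0.21122011 0.087     ]
 [0.53035342 0.42749088 0.087     ]]
tube base outer corners scene [[0.65314786 0.10731131 0.008     ]
 [0.57495077 0.12557954 0.008     ]]  side [[0.64933513 0.10801611 0.008     ]
 [0.57056261 0.12389895 0.008     ]]
far base corner side [[ 0.47946224 -0.31998736  0.008     ]]
stop top outer scene [[0.62544218 0.10242824 0.056     ]
 [0.60002014 0.11167921 0.056     ]]  side [[0.62175923 0.10586863 0.056     ]
 [0.59224596 0.11362861 0.056     ]]
```

The rack crops show three candidates per view. In the scene image the noses are at about (342,273), (369,290) and (398,308). The bodies under the clear cover get longer from left to right, so they are short, mid and long, and the side view agrees (long is nearest its camera). The green (276,350) and turquoise (441,271) cylinders are look-alikes, to be left alone. Next I'll move off the tube to get a wrist view of the rack and a clear view of the tube.

```bash
python3 -m jog '1 0.025 -0.028 0 0 0 6.7; 1 0.05 -0.055 0 0 0 13.4; 1 0.075 -0.083 0 0 0 20; 1 0.1 -0.11 0 0 0 26.8; 1 0.126 -0.138 0 0 0 33.5'; python3 -m jog '0.3 0.03 -0.010 0 0 0 7; 0.3 0.06 -0.02 0 0 0 14; 0.3 0.09 -0.03 0 0 0 20; 0.3 0.12 -0.04 0 0 0 27; 0.3 0.15 -0.05 0 0 0 33.5'
```

```text
time: 0.57
ee_pos: [0.5605, 0.1267, 0.2247]
tcp_rot: [-3.141, 0.0, 0.98]
force: [0.2, 0.1, 0.4]
grip_width: 0.0911
time: 0.98
ee_pos: [0.6031, 0.2803, 0.2248]
tcp_rot: [3.142, 0.0, 0.395]
force: [0.2, -0.4, 0.0]
grip_width: 0.0608
```

```bash
python3 -m jog '0.3 -0.035 -0.009 0 0 0 0; 0.3 -0.07 -0.018 0 0 0 0; 0.3 -0.105 -0.026 0 0 0 0; 0.3 -0.14 -0.035 0 0 0 0; 0.3 -0.177 -0.044 0 0 0 0'
python3 - <<'E'
from h import *
import pickle
d={}
for n in ("wrist","scene","side"):
    c=arm.capture(n); d[n]=c
    cv2.imwrite(f"pics/{n}1.png",c["image"][:,:,::-1])
pickle.dump(d,open("caps1.pkl","wb"))
crop(d["scene"],200,140,120,150,4,"pics/sc_tube1.png")
print(d["wrist"]["origin"],d["wrist"]["orientation"],arm.state()["ee_pos"])
E
```

```text
time: 1.4
ee_pos: [0.4213, 0.2496, 0.2245]
tcp_rot: [3.142, 0.0, 0.401]
force: [0.2, 0.2, -0.5]
grip_width: 0.0593
[0.48577194 0.27705101 0.38486256] [-2.54051769e-01  6.62245520e-04 -1.16930161e+00] [0.42095903 0.24962311 0.22486483]
```

View pics/wrist1.png

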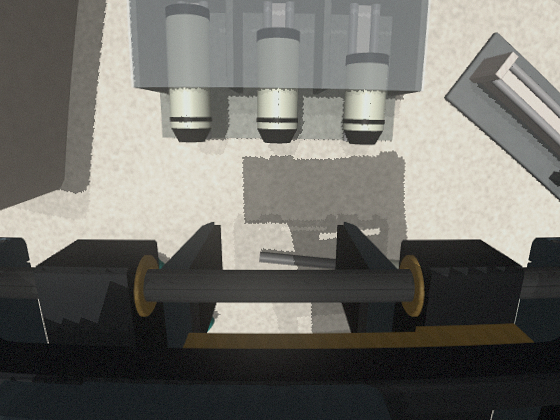

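View pics/sc_tube1.png

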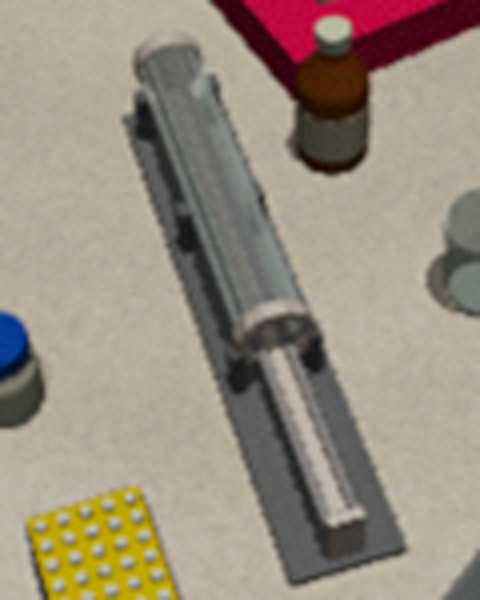

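View pics/side1.png

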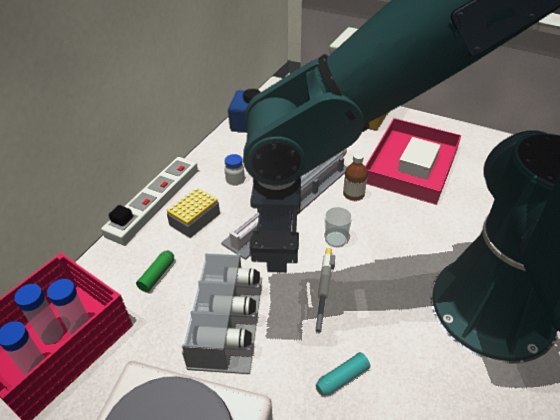

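Run:
```python
from h import *
import pickle
d=pickle.load(open("caps1.pkl","rb")); W=d["wrist"]; im=W["image"].astype(int)
crop(W,120,60,320,100,2.5,"pics/w1c.png")
# bright warm cartridge body rows 96..114
for name,(u0,u1) in dict(long=(160,220),mid=(248,308),short=(335,395)).items():
    pts=[];ends=[]
    for v in range(97,115,3):
        row=im[v,u0:u1].sum(1); m=np.abs(np.diff(row))
        g=np.where(row>480)[0]; 
        if len(g)==0: continue
        a,b=g[0]+u0-.5,g[-1]+u0+.5
        ends.append((a,b,v))
    ends=np.array(ends); c=np.c_[(ends[:,0]+ends[:,1])/2,ends[:,2]]
    P=onz(W,c,.06); L=onz(W,ends[:,[0,2]],.06);Rr=onz(W,ends[:,[1,2]],.06)
    print(name,ends.tolist()[0],ends.tolist()[-1],"w",np.round(np.linalg.norm(L-Rr,axis=1),4),np.round(P[[0,-1],:2],4))
    # nose tip: dark black lowest row
    u=int(c[-1,0]); col=im[118:155,u-3:u+4].sum(2).mean(1); print(np.round(col).astype(int).tolist())
# cover front edge column profile
for u in (145,235,320,410):
    print(u,im[80:105,u].sum(1).tolist())
```

```text
long [159.5, 202.5, 97.0] [159.5, 202.5, 112.0] w [0.039  0.039  0.0391 0.0383 0.0392 0.0393] [[0.4662 0.3639]
 [0.4538 0.3595]]
[189, 192, 191, 290, 547, 661, 653, 652, 658, 623, 435, 165, 188, 190, 197, 195, 192, 196, 190, 194, 190, 184, 201, 239, 564, 654, 642, 653, 664, 670, 667, 659, 651, 647, 646, 645, 651]
mid [259.5, 292.5, 97.0] [259.5, 292.5, 112.0] w [0.0294 0.0294 0.0295 0.0295 0.0296 0.0296] [[0.4989 0.2853]
 [0.4869 0.2803]]
[286, 217, 226, 213, 365, 622, 678, 673, 669, 678, 705, 288, 153, 166, 169, 170, 169, 173, 169, 171, 172, 172, 173, 165, 144, 422, 591, 578, 582, 584, 584, 578, 582, 588, 599, 588, 604]
short [349.5, 383.5, 97.0] [348.5, 394.5, 112.0] w [0.0307 0.0307 0.0299 0.0299 0.041  0.042 ] [[0.5309 0.211 ]
 [0.521  0.2011]]
[657, 573, 153, 176, 171, 198, 457, 656, 648, 644, 629, 640, 537, 250, 161, 168, 170, 167, 171, 172, 172, 165, 170, 165, 164, 145, 314, 576, 636, 636, 642, 637, 634, 626, 629, 625, 632]
145 [376, 376, 380, 369, 384, 381, 389, 267, 191, 348, 613, 632, 628, 620, 625, 627, 627, 627, 627, 641, 633, 633, 638, 644, 644]
235 [378, 373, 372, 377, 372, 363, 381, 251, 187, 187, 193, 217, 266, 270, 258, 288, 393, 454, 450, 436, 429, 436, 457, 455, 469]
320 [368, 373, 365, 364, 364, 365, 377, 386, 278, 193, 195, 200, 213, 266, 258, 252, 287, 435, 454, 451, 447, 427, 423, 423, 445]
410 [371, 376, 373, 378, 372, 371, 384, 382, 382, 383, 344, 221, 185, 587, 630, 624, 635, 637, 643, 644, 636, 644, 642, 649, 645]
```

View pics/w1c.png

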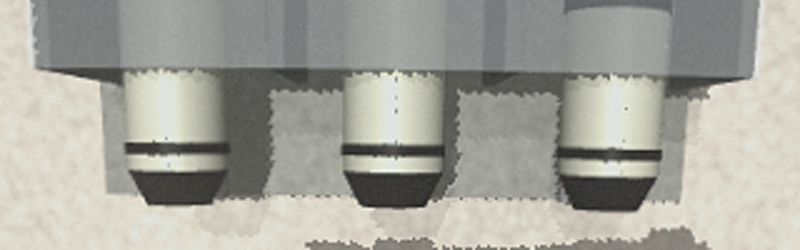

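Run:
```python
from h import *
import pickle
d=pickle.load(open("caps1.pkl","rb")); W=d["wrist"]
B=np.array([[169.8,119.3,211.7],[256.9,120.1,298.2],[343.3,122,384.5]])
L=onz(W,B[:,[0,1]],.06)[:,:2];Q=onz(W,B[:,[2,1]],.06)[:,:2]
print("w",np.linalg.norm(L-Q,axis=1)); C=(L+Q)/2; print("axis at band",C)
N=onz(W,[(191,141.8),(277.3,142.7),(364,143.8)],.072)[:,:2]; print("nose",N)
E=onz(W,[(145,86.8),(235,86.8),(320,87.8),(410,90)],.087)[:,:2]; print("cover",E)
for P in (C,N,E):
    v=P[0]-P[-1]; print("yaw",np.degrees(np.arctan2(-v[0],v[1])),np.linalg.norm(np.diff(P,axis=0),axis=1))
S=d["scene"];D=d["side"]
y=np.radians(22.5);x=np.array([np.cos(y),np.sin(y)])
print("nose->cover along x", (E.mean(0)-N.mean(0))@x, "nose->band",(C-N)@x)
# tube scene: crop/4 + (200,140)
f=lambda x,y:((x+.5)/4-.5+200,(y+.5)/4-.5+140)
b=onz(S,[f(292,585),f(407,549),f(123,118)],.008)[:,:2]; print("base",b)
s=onz(S,[f(328,524),f(366,516)],.056)[:,:2]; print("stop outer top",s)
# collar top circle & rail rods at z=.044 near stop/mouth
print("bottle",onz(S,[f(335,160)],0),"beaker",onz(S,[f(470,295)],0),"jar",onz(S,[f(8,410)],0))
```

```text
w [0.03833672 0.03728033 0.0377037 ]
axis at band [[0.45108799 0.3490912 ]
 [0.48086778 0.27620518]
 [0.51026091 0.20352118]]
nose [[0.43410321 0.33953001]
 [0.46298918 0.2688205 ]
 [0.49233224 0.1978706 ]]
cover [[0.46417133 0.38717489]
 [0.49229076 0.31850383]
 [0.51855593 0.25459376]
 [0.54681505 0.18590196]]
yaw 22.12130580063896 [0.07873505 0.0784023 ]
yaw 22.345089521638105 [0.07638216 0.07677828]
yaw 22.323310161599547 [0.07420523 0.06909672 0.07427747]
nose->cover along x 0.04590856188488443 nose->band [0.01935081 0.01934367 0.01872632]
base [[ 0.65350437  0.10804204]
 [ 0.57354569  0.12528041]
 [ 0.55399369 -0.33379302]]
stop outer top [[0.62352082 0.10437615]
 [0.59933809 0.11218166]]
bottle [[ 0.42455812 -0.20891365  0.        ]] beaker [[ 4.09653708e-01 -3.62314063e-02 -1.11022302e-16]] jar [[ 7.54963834e-01 -1.22916391e-01  1.11022302e-16]]
```

```bash
python3 -m jog '0.3 0.025 -0.027 0 0 0 0.6; 0.3 0.05 -0.053 0 0 0 0.6; 0.3 0.074 -0.079 0 0 0 0.6; 0.3 0.074 -0.079 0.03 0 0 0.6; 0.3 0.074 -0.079 0.06 0 0 0.6'
python3 - <<'E'
from h import *
c=arm.capture("wrist"); cv2.imwrite("pics/w2.png",c["image"][:,:,::-1])
c=arm.capture("side"); crop(c,150,200,200,190,4,"pics/d2.png"); print(arm.state()["ee_pos"],arm.state()["tcp_rot"])
E
```

```text
time: 1.97
ee_pos: [0.4626, 0.3542, 0.1653]
tcp_rot: [-3.141, -0.004, 0.392]
force: [-0.2, -0.1, -0.3]
grip_width: 0.0594
[0.45881839 0.35066412 0.16081405] [3.14012186 0.00642803 0.39118163]
```

View pics/w2.png

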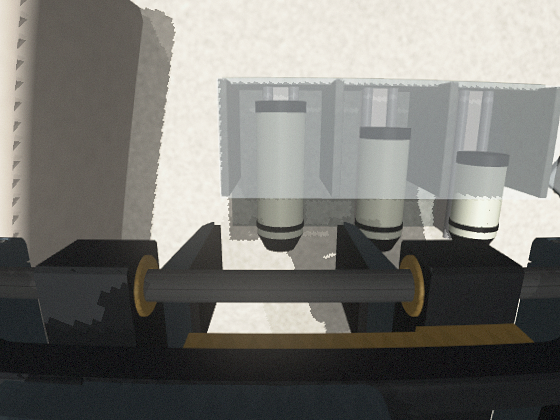

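View pics/d2.png

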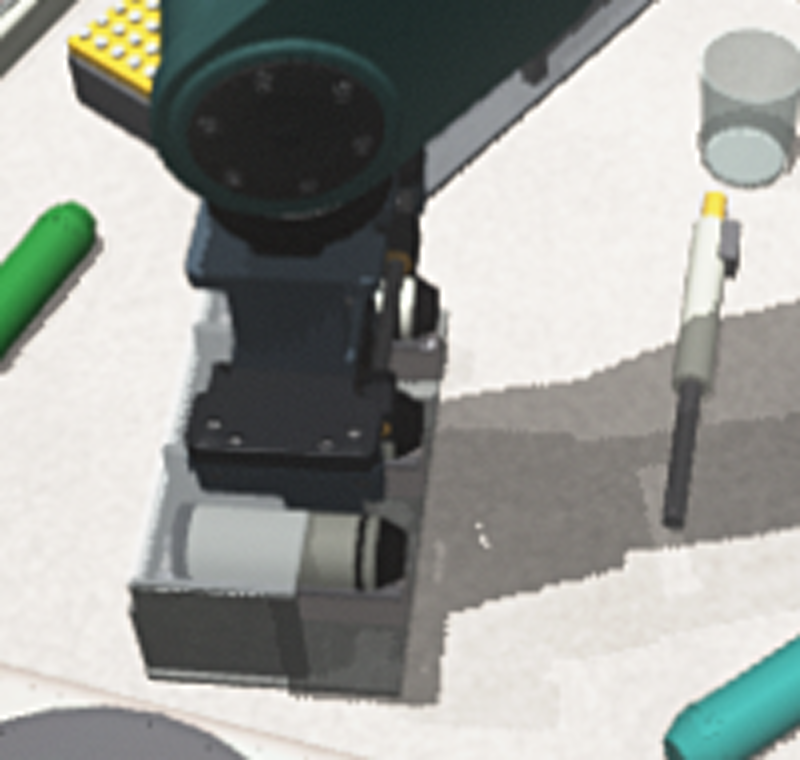

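```bash
python3 -m jog '0.3 0 0 0.03 0 0 0; 0.3 0 0 0.06 0 0 0; 0.3 0 0 0.09 0 0 0; 0.3 0 0 0.11 0 0 0; 0.3 0 0 0.111 0 0 0'; python3 -m jog '-0.5 0 0 0 0 0 0; -0.5 0 0 0 0 0 0; -0.5 0 0 0 0 0 0; -0.5 0 0 0 0 0 0; -0.5 0 0 0 0 0 0' 25
```

```text
time: 2.48
ee_pos: [0.4595, 0.3506, 0.0518]
tcp_rot: [3.141, 0.004, 0.39]
force: [-0.8, -0.9, -0.8]
grip_width: 0.0595
time: 2.9
ee_pos: [0.4604, 0.3516, 0.056]
tcp_rot: [-3.142, 0.0, 0.39]
force: [-6.1, -4.0, -1.4]
grip_width: 0.0354
```

```bash
python3 -m jog '-0.5 -0.02 0 0 0 0 0; -0.5 -0.04 0 0 0 0 0; -0.5 -0.06 0 0 0 0 0; -0.5 -0.08 0 0 0 0 0; -0.5 -0.08 0 0 0 0 0'
python3 - <<'E'
from h import *
c=arm.capture("wrist"); cv2.imwrite("pics/w3.png",c["image"][:,:,::-1])
c=arm.capture("side"); crop(c,150,200,200,190,4,"pics/d3.png"); s=arm.state();print(s["ee_pos"],s["tcp_rot"],s["force"],s["grip_width"])
E
```

```text
time: 3.32
ee_pos: [0.3844, 0.3203, 0.0557]
tcp_rot: [-3.141, 0.0, 0.391]
force: [-2.1, -0.1, 0.9]
grip_width: 0.0357
[0.38738596 0.32196899 0.05600871] [-3.14084113e+00 -2.91112610e-03  3.91062636e-01] [ 0.47305628  1.01239723 -0.97315348] 0.035461650151509705
```

View pics/w3.png

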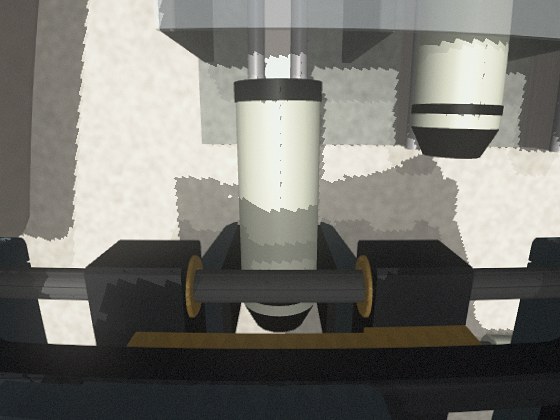

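View pics/d3.png

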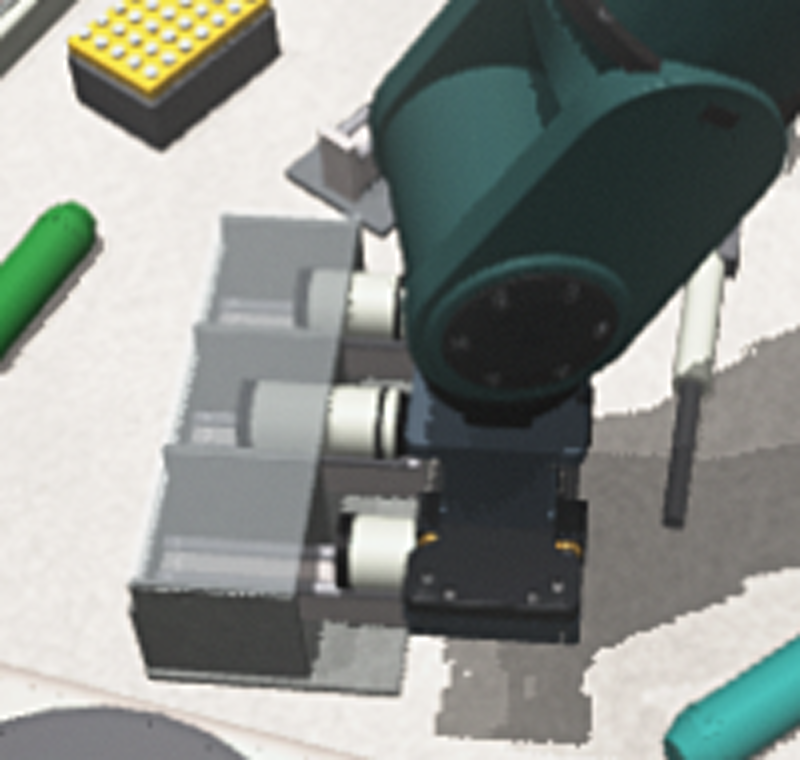

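```bash
python3 -m jog '-0.5 0 0 -0.03 0 0 0; -0.5 0 0 -0.06 0 0 0; -0.5 0 0 -0.09 0 0 0; -0.5 0 0 -0.12 0 0 0; -0.5 0 0 -0.14 0 0 0'
python3 - <<'E'
from h import *
import pickle
d=pickle.load(open("caps0.pkl","rb"))
crop(d["wrist"],100,50,150,200,3,"pics/w0c.png")
d=pickle.load(open("caps1.pkl","rb"))
crop(d["wrist"],430,20,130,190,3,"pics/w1d.png")
crop(d["scene"],245,200,60,50,12,"pics/s1m.png")
E
```

```text
time: 3.83
ee_pos: [0.3882, 0.3223, 0.1984]
tcp_rot: [-3.14, -0.005, 0.391]
force: [0.4, -0.0, -1.3]
grip_width: 0.0357
```

View pics/w0c.png

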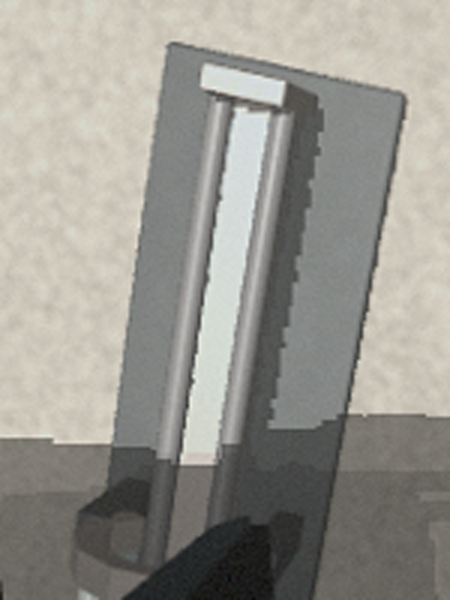

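View pics/s1m.png

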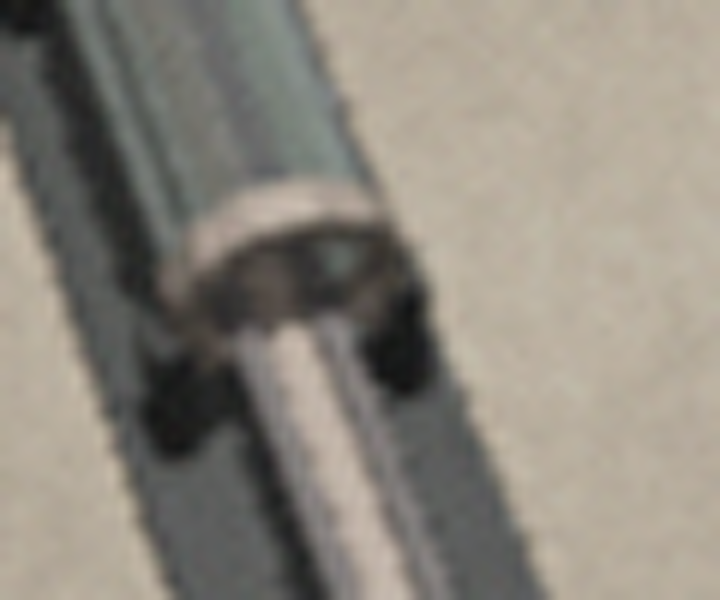

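Run:
```python
from h import *
import pickle
W=pickle.load(open("caps0.pkl","rb"))["wrist"]; S=pickle.load(open("caps1.pkl","rb"))["scene"]
f=lambda x,y:((x+.5)/3-.5+100,(y+.5)/3-.5+50)
A=onz(W,[f(211,105),f(295,105),f(163,440),f(244,440)],.04)[:,:2]
print("rod widths x",A); 
def line(p,q): v=q-p; return np.degrees(np.arctan2(v[1],v[0]))
print("rod dir",line(A[0],A[2]),line(A[1],A[3]))
B=onz(W,[f(168,42),f(405,95),f(112,450),f(322,560)],.008)[:,:2]; print("base",B,line(B[0],B[2]),line(B[1],B[3]),line(B[0],B[1])-90,np.linalg.norm(B[0]-B[1]))
T=onz(W,[f(202,65),f(287,83),f(202,88),f(285,105)],.056)[:,:2]; print("stop",T,line(T[0],T[1])-90,np.linalg.norm(T[0]-T[1]),np.linalg.norm(T[0]-T[2]))
yaw=np.radians(-102.5);x=np.array([np.cos(yaw),np.sin(yaw)]);y=np.array([-x[1],x[0]])
for n,P in (("rods",A),("base",B),("stop",T)): print(n,"lx",np.round(P@x,4),"ly",np.round(P@y,4))
g=lambda x,y:((x+.5)/12-.5+245,(y+.5)/12-.5+200)
M=onz(S,[g(310,228)],.081); print("bore top edge",M, M[0,:2]@x,M[0,:2]@y)
M=onz(S,[g(165,300),g(425,280)],.060)[:,:2]; print("collar sides",M, M@x,M@y)
T=onz(S,[(200+328.5/4-.5,140+524.5/4-.5),(200+366.5/4-.5,140+516.5/4-.5)],.056)[:,:2]; print("stop scene",T@x,T@y)
```

```text
rod widths x [[ 0.5961147   0.09910351]
 [ 0.62285133  0.09873213]
 [ 0.57210353 -0.00931897]
 [ 0.59995606 -0.00933543]]
rod dir -102.48714987376286 -101.96185210908135
base [[ 0.57281597  0.12285848]
 [ 0.653714    0.10434254]
 [ 0.54051997 -0.02049976]
 [ 0.61730604 -0.06341558]] -102.69574960606025 -102.24481379334959 -102.89179780558658 0.08298994192307793
stop [[0.59887534 0.10935066]
 [0.62428673 0.10377924]
 [0.59847339 0.102728  ]
 [0.62339024 0.09744169]] -102.36637106076026 0.026014985358592924 0.006634848420923848
rods lx [-0.2258 -0.2312 -0.1147 -0.1207] ly [0.5605 0.5867 0.5606 0.5878]
base lx [-0.2439 -0.2434 -0.097  -0.0717] ly [0.5326 0.6156 0.5321 0.6164]
stop lx [-0.2364 -0.2364 -0.2298 -0.2301] ly [0.561  0.587  0.5621 0.5875]
bore top edge [[ 0.57184086 -0.0399392   0.081     ]] -0.08477652952282971 0.5669303754009897
collar sides [[ 0.60375502 -0.05321815]
 [ 0.54880068 -0.02662336]] [-0.07871983 -0.09278993] [0.60096214 0.54155426]
stop scene [-0.23685662 -0.23924301] [0.58614975 0.56085083]
```

```bash
python3 -m jog '-0.5 0.006 0.038 0 0 0 -5.5; -0.5 0.012 0.075 0 0 0 -11; -0.5 0.019 0.113 0 0 0 -16.5; -0.5 0.025 0.150 0 0 0 -22; -0.5 0.031 0.188 0 0 0 -27.5'; python3 -m jog '-0.5 -0.012 0.036 0 0 0 -5.5; -0.5 -0.024 0.072 0 0 0 -11; -0.5 -0.036 0.109 0 0 0 -16.5; -0.5 -0.048 0.145 0 0 0 -22; -0.5 -0.06 0.181 0 0 0 -27.6';python3 -m jog '-0.5 0 0 0 0 0 0; -0.5 0 0 0 0 0 0; -0.5 0 0 0 0 0 0'
cat >> h.py <<'E'
YT=np.radians(-102.45); XT=np.array([np.cos(YT),np.sin(YT)]); YTv=np.array([-XT[1],XT[0]])
M=XT*(-.088)+YTv*.574
def tl(p): p=np.array(p)[:2]-M; return np.round([p@XT,p@YTv],4)
E
python3 - <<'E'
from h import *
s=arm.state();print(s["ee_pos"],np.degrees(s["tcp_rot"]),tl(s["ee_pos"]))
for n in("wrist","scene"):
    c=arm.capture(n); cv2.imwrite(f"pics/{n}4.png",c["image"][:,:,::-1])
crop(c,200,140,150,150,5,"pics/s4c.png")
E
```

```text
time: 4.25
ee_pos: [0.4888, 0.1577, 0.1959]
tcp_rot: [3.14, -0.002, 0.876]
force: [0.3, 0.6, -1.5]
grip_width: 0.0355
time: 4.67
ee_pos: [0.5886, -0.0057, 0.1957]
tcp_rot: [3.139, -0.0, 1.357]
force: [0.7, 0.6, -1.5]
grip_width: 0.0353
time: 4.92
ee_pos: [0.587, -0.0036, 0.1948]
tcp_rot: [3.141, -0.0, 1.351]
force: [-0.1, 0.3, -1.6]
grip_width: 0.0354
[ 0.58697879 -0.00357754  0.19479131] [ 1.79948979e+02 -1.24036994e-02  7.73906371e+01] [-0.0351 -0.0001]
```

View pics/wrist4.png

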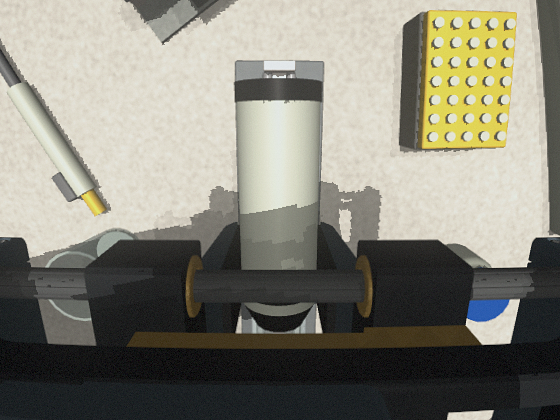

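View pics/s4c.png

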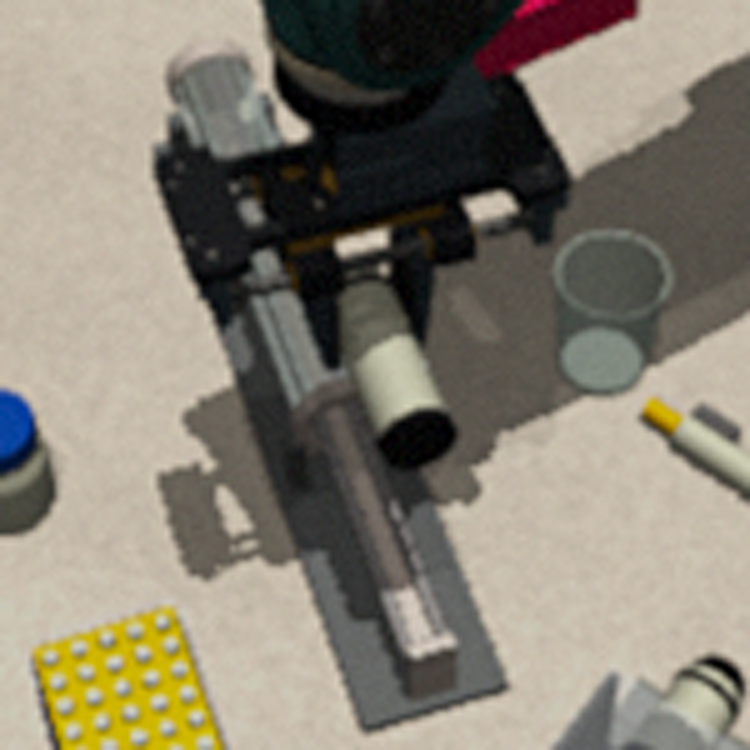

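```bash
python3 -m jog '-0.5 0 0 0.035 0 0 0; -0.5 0 0 0.07 0 0 0; -0.5 0 0 0.1 0 0 0; -0.5 0 0 0.125 0 0 0; -0.5 0 0 0.138 0 0 0'; python3 -m jog '-0.5 0 0 0 0 0 0; -0.5 0 0 0 0 0 0'
python3 - <<'E'
from h import *
s=arm.state();print(s["ee_pos"],np.degrees(s["tcp_rot"]),tl(s["ee_pos"]),s["force"])
for n in("scene","side"):
    c=arm.capture(n)
    if n=="scene": crop(c,200,140,150,150,5,"pics/s5c.png")
    else: crop(c,200,120,160,150,5,"pics/d5c.png")
E
```

```text
time: 5.43
ee_pos: [0.586, -0.0025, 0.0541]
tcp_rot: [-3.141, 0.0, 1.354]
force: [14.4, -10.6, 28.8]
grip_width: 0.0355
time: 5.6
ee_pos: [0.5865, -0.0027, 0.0561]
tcp_rot: [-3.141, 0.0, 1.353]
force: [0.3, -0.2, -1.6]
grip_width: 0.0356
[ 0.58647014 -0.0026637   0.05609346] [-1.79978891e+02  9.37011413e-04  7.75321294e+01] [-0.0358 -0.0007] [ 0.33918015 -0.24244535 -1.62766558]
```

View pics/s5c.png

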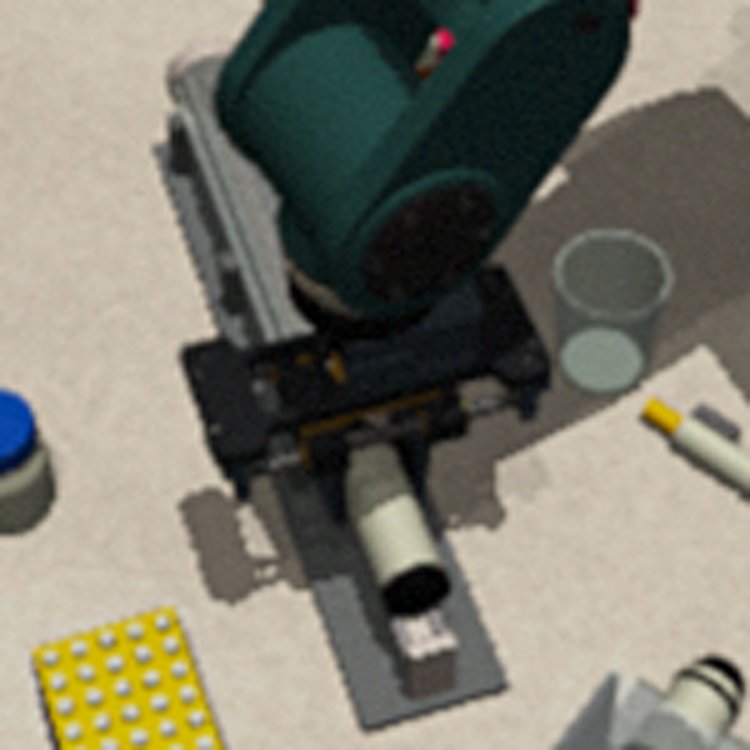

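View pics/d5c.png

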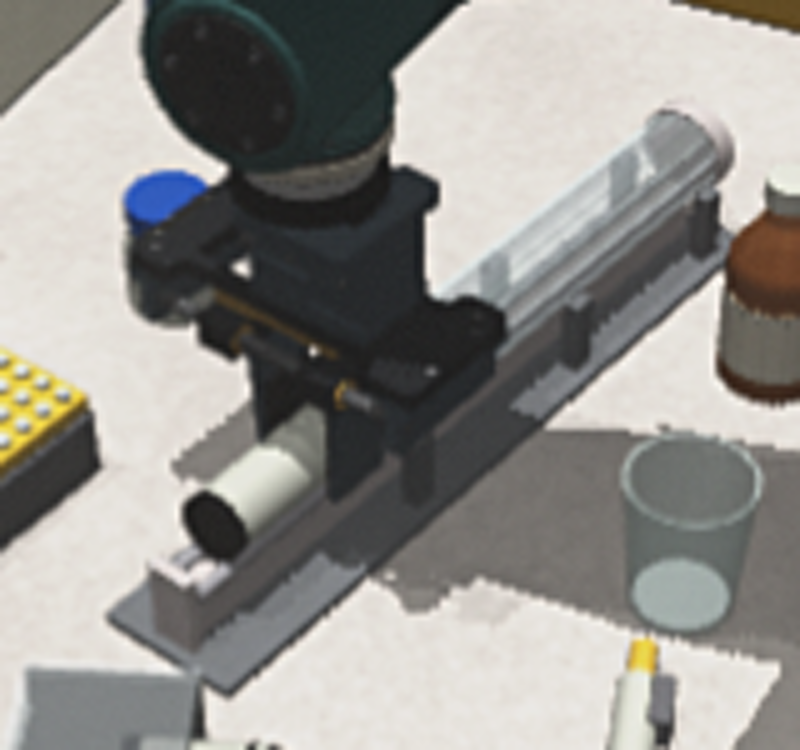

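```bash
python3 -m jog '-0.5 -0.005 0 0 0 0 0; -0.5 -0.01 0 0 0 0 0; -0.5 -0.01 0 0 0 0 0; 0.2 -0.01 0 0 0 0 0; 0.2 -0.01 0 0 0 0 0';  python3 -m jog '0.2 0 0 0 0 0 0; 0.2 0 0 0 0 0 0; 0.2 0 0 -0.02 0 0 0; 0.2 0 0 -0.035 0 0 0; 0.2 0 0 -0.05 0 0 0'
python3 - <<'E'
from h import *
s=arm.state();print(s["ee_pos"],tl(s["ee_pos"]),s["force"])
c=arm.capture("wrist"); cv2.imwrite("pics/w6.png",c["image"][:,:,::-1])
im=c["image"].astype(int)
print(im[0:120,279].sum(1).tolist())
import pickle; pickle.dump(c,open("w6.pkl","wb"))
E
```

```text
time: 6.12
ee_pos: [0.5844, -0.0132, 0.0562]
tcp_rot: [3.141, -0.0, 1.352]
force: [-0.2, -0.4, -0.5]
grip_width: 0.0464
time: 6.53
ee_pos: [0.5842, -0.013, 0.1065]
tcp_rot: [-3.141, 0.0, 1.353]
force: [-0.1, 0.1, 0.2]
grip_width: 0.0548
[ 0.58416142 -0.01297209  0.10651463] [-0.0253 -0.0008] [-0.07936136  0.0562143   0.15103141]
[633, 645, 649, 639, 644, 637, 641, 645, 656, 653, 647, 660, 649, 656, 658, 666, 675, 552, 635, 701, 695, 697, 694, 696, 695, 691, 697, 700, 696, 697, 705, 642, 400, 277, 298, 287, 283, 298, 301, 367, 401, 404, 397, 386, 583, 703, 697, 699, 694, 698, 697, 696, 696, 694, 694, 698, 699, 698, 693, 691, 694, 693, 695, 692, 694, 696, 697, 695, 695, 691, 695, 702, 691, 695, 690, 693, 697, 696, 699, 696, 700, 695, 700, 694, 689, 690, 699, 695, 696, 572, 221, 259, 270, 261, 262, 265, 265, 257, 267, 256, 271, 271, 262, 251, 259, 476, 688, 699, 693, 688, 684, 682, 688, 682, 690, 684, 684, 687, 691, 686]
```

View pics/w6.png

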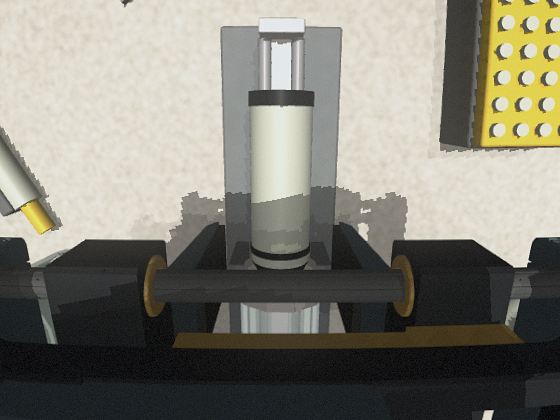

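Run:
```python
from h import *
import pickle; c=pickle.load(open("w6.pkl","rb"))
print("tail",tl(onz(c,[(281.5,89.2)],.078)[0]),"stop outer",tl(onz(c,[(281.5,17)],.056)[0]),"inner",tl(onz(c,[(281.5,31.5)],.056)[0]))
```

```text
tail [-0.1085  0.0003] stop outer [-0.149   0.0004] inner [-0.1413  0.0004]
```

```bash
python3 -m jog '-1 0.036 -0.001 0 0 0 0; -1 0.072 -0.001 0 0 0 0; -1 0.107 -0.001 0 0 0 0; -1 0.107 -0.001 0 0 0 0; -1 0.107 -0.001 0.02 0 0 0' 20;  python3 -m jog '-1 0 0 0.014 0 0 0; -1 0 0 0.014 0 0 0; -1 -0.004 0 0.014 0 0 0'
python3 - <<'E'
from h import *
s=arm.state();print(s["ee_pos"],tl(s["ee_pos"]),s["force"],s["grip_width"])
c=arm.capture("side"); crop(c,200,120,160,150,5,"pics/d7c.png")
E
```

```text
time: 7.0
ee_pos: [0.6088, 0.0937, 0.0884]
tcp_rot: [3.137, -0.002, 1.355]
force: [1.2, -0.4, 0.3]
grip_width: 0.024
time: 7.25
ee_pos: [0.6048, 0.0875, 0.071]
tcp_rot: [-3.14, 0.001, 1.353]
force: [-0.8, 0.0, 0.8]
grip_width: 0.004
[0.60478538 0.08753789 0.07095376] [-0.1279 -0.0023] [-0.8229743   0.04962588  0.79594862] 0.004015013914315691
```

View pics/d7c.png

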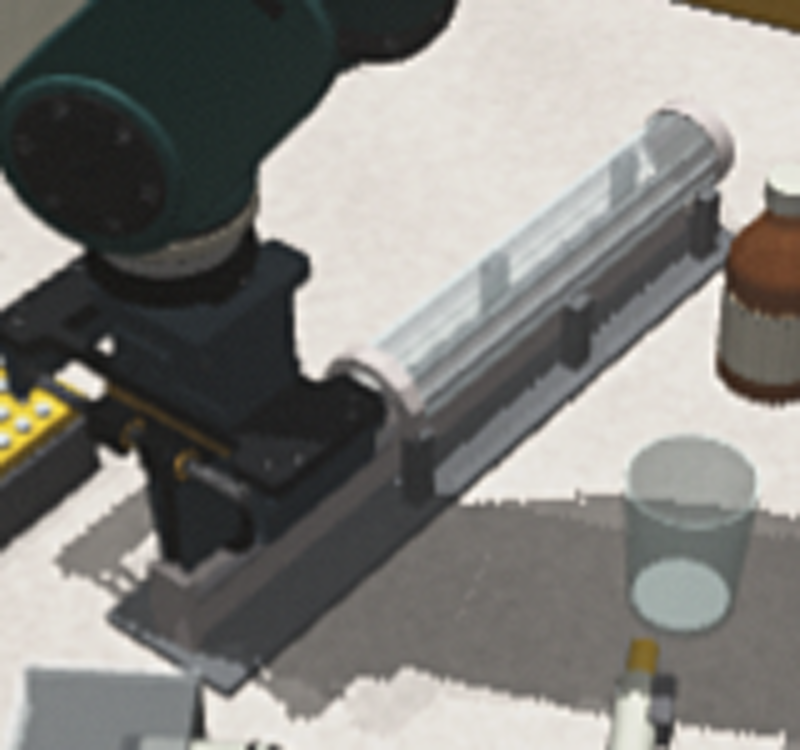

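```bash
python3 -m jog '-1 -0.01 0.001 0 0 0 0; -1 -0.02 0.001 0 0 0 0; -1 -0.03 0.001 0 0 0 0; -1 -0.04 0.001 0 0 0 0; -1 -0.05 0.001 0 0 0 0';  python3 -m jog '-1 -0.011 0 0 0 0 0; -1 -0.022 0 0 0 0 0; -1 -0.033 0 0 0 0 0; -1 -0.044 0 0 0 0 0; -1 -0.052 0 0 0 0 0'
python3 - <<'E'
from h import *
s=arm.state();print(s["ee_pos"],tl(s["ee_pos"]),s["force"],s["grip_width"])
c=arm.capture("side"); crop(c,200,120,160,150,5,"pics/d8c.png")
E
```

```text
time: 7.72
ee_pos: [0.5954, 0.0373, 0.0722]
tcp_rot: [3.141, -0.0, 1.352]
force: [-0.5, 2.2, 0.6]
grip_width: 0.0008
time: 8.13
ee_pos: [0.5841, -0.0134, 0.0719]
tcp_rot: [-3.141, 0.0, 1.352]
force: [-0.2, 1.4, 0.1]
grip_width: 0.0007
[ 0.58408547 -0.01340679  0.07192595] [-0.0248 -0.0008] [-0.1553684   1.40976943  0.1423821 ] 0.0007311876874990036
```

View pics/d8c.png

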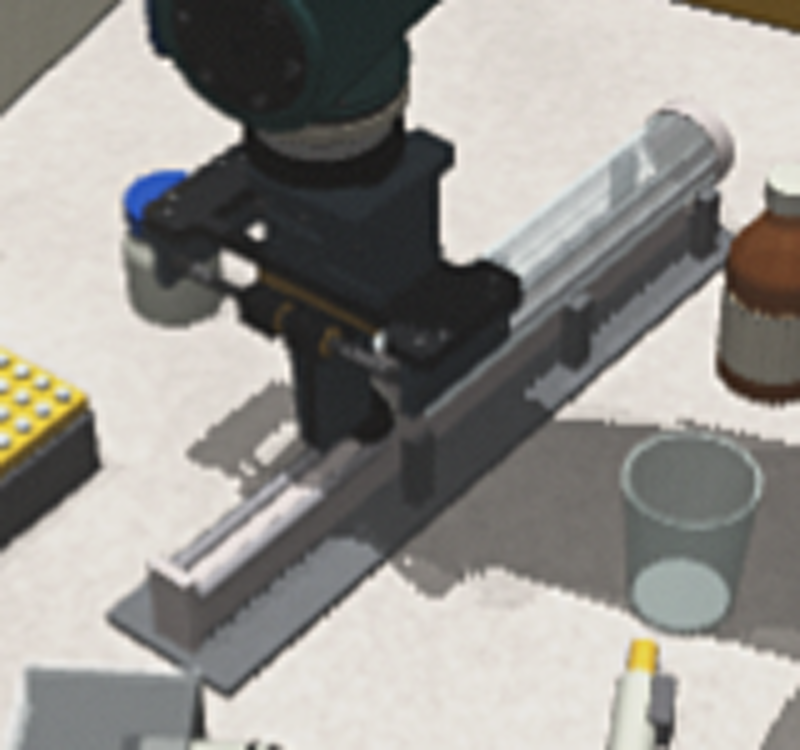

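```bash
python3 -m jog '-1 0.026 -0.016 -0.026 0 0 5.5; -0.5 0.052 -0.032 -0.052 0 0 11; 0.2 0.079 -0.048 -0.078 0 0 16.5; 0.2 0.105 -0.064 -0.104 0 0 22; 0.2 0.132 -0.079 -0.128 0 0 27.55'; python3 -m jog '0.2 0.016 -0.026 0 0 0 5.5; 0.2 0.032 -0.052 0 0 0 11; 0.2 0.048 -0.078 0 0 0 16.5; 0.2 0.064 -0.105 0 0 0 22; 0.2 0.08 -0.131 0 0 0 27.55'; python3 -m jog '0.2 0 0 0 0 0 0; 0.2 0 0 0 0 0 0'
python3 - <<'E'
from h import *
import pickle
s=arm.state();print(s["ee_pos"],s["tcp_rot"],s["force"],s["grip_width"])
c=arm.capture("wrist"); cv2.imwrite("pics/w9.png",c["image"][:,:,::-1]); pickle.dump(c,open("w9.pkl","wb"))
c=arm.capture("scene"); crop(c,200,140,150,150,5,"pics/s9c.png")
E
```

```text
time: 8.6
ee_pos: [0.5351, 0.1349, 0.2014]
tcp_rot: [3.141, -0.0, 0.867]
force: [0.4, -0.0, -0.2]
grip_width: 0.0239
time: 9.02
ee_pos: [0.4864, 0.2807, 0.2001]
tcp_rot: [3.141, -0.0, 0.386]
force: [-0.5, 1.4, -0.6]
grip_width: 0.0539
time: 9.18
ee_pos: [0.4867, 0.2804, 0.1999]
tcp_rot: [3.141, -0.0, 0.394]
force: [-0.4, 0.4, -0.7]
grip_width: 0.0547
[0.48665156 0.28039029 0.19989482] [ 3.14141565e+00 -6.02531564e-05  3.93992466e-01] [-0.40588669  0.41816514 -0.6953815 ] 0.054670680464596146
```

View pics/w9.png

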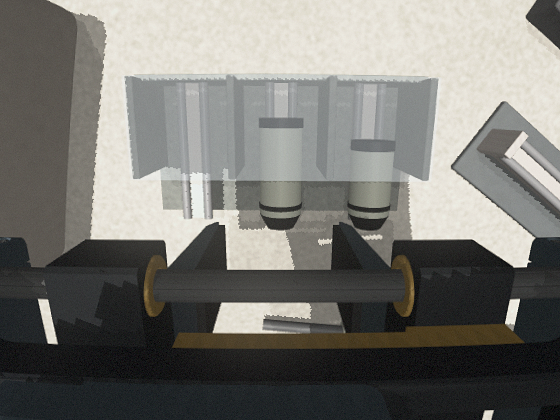

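View pics/s9c.png

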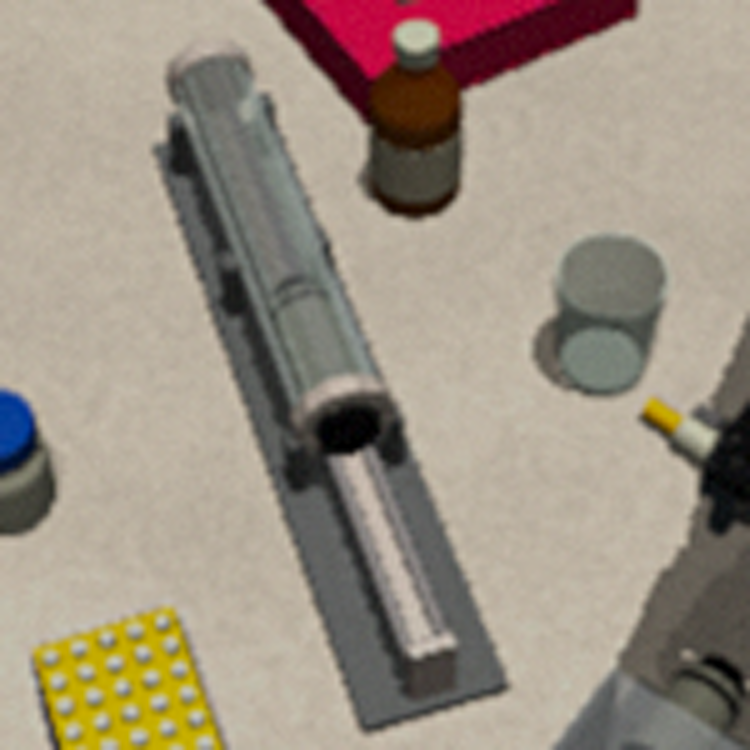

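Run:
```python
from h import *
import pickle; c=pickle.load(open("w9.pkl","rb"))
y=np.radians(22.4);X=np.array([np.cos(y),np.sin(y)]);Y=np.array([X[1],-X[0]])
t=np.array([.48665,.28039])
N=onz(c,[(280.5,229)],.072)[0,:2]-t; B=(onz(c,[(259.5,208)],.06)[0,:2]+onz(c,[(302,208)],.06)[0,:2])/2-t
print("nose tool xy",N@X,N@Y,"band",B@X,B@Y)
S=arm.capture("scene")
P=onz(S,[(200+350/5,140+430/5)],.06)[0]; print("tail long",tl(P))
```

```text
nose tool xy -0.025866308613799786 0.0014933502085820696 band -0.010313206129410937 0.00170193467459372
tail long [-0.0056 -0.0025]
```

```bash
python3 -m jog '0.2 0 0.0015 0.035 0 0 0; 0.2 0 0.0015 0.07 0 0 0; 0.2 0 0.0015 0.105 0 0 0; 0.2 0 0.0015 0.135 0 0 0; 0.2 0 0.0015 0.145 0 0 0'; python3 -m jog '-0.5 0 0 0 0 0 0; -0.5 0 0 0 0 0 0; -0.5 0 0 0 0 0 0; -0.5 0 0 0 0 0 0; -0.5 0 0 0 0 0 0' 25; python3 -m jog '-0.5 -0.012 0 0 0 0 0; -0.5 -0.026 0 0 0 0 0; -0.5 -0.04 0 0 0 0 0; -0.5 -0.055 0 0 0 0 0; -0.5 -0.062 0 0 0 0 0'
python3 - <<'E'
from h import *
c=arm.capture("wrist"); cv2.imwrite("pics/w10.png",c["image"][:,:,::-1])
E
```

```text
time: 9.75
ee_pos: [0.486, 0.2759, 0.0512]
tcp_rot: [3.141, 0.005, 0.39]
force: [-0.6, -0.6, -0.5]
grip_width: 0.0546
time: 10.17
ee_pos: [0.4888, 0.2785, 0.0567]
tcp_rot: [-3.141, -0.003, 0.391]
force: [-0.1, -0.4, 8.2]
grip_width: 0.0355
time: 10.58
ee_pos: [0.4293, 0.2542, 0.0558]
tcp_rot: [-3.141, -0.002, 0.391]
force: [1.9, 3.5, 4.1]
grip_width: 0.0354
```

View pics/w10.png

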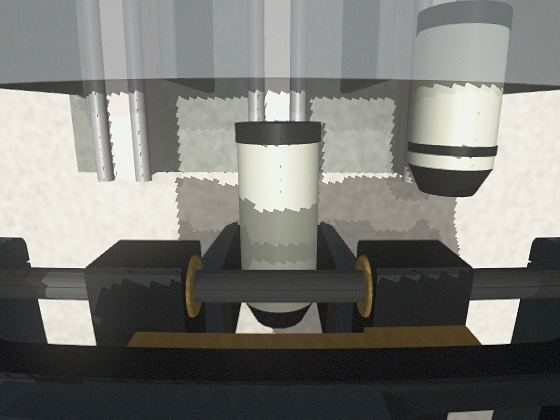

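```bash
python3 -m jog '-0.5 0 0 -0.03 0 0 0; -0.5 0 0 -0.06 0 0 0; -0.5 0 0 -0.09 0 0 0; -0.5 0 0 -0.12 0 0 0; -0.5 0 0 -0.14 0 0 0'; python3 -m jog '-0.5 0.005 0.029 0 0 0 -5.5; -0.5 0.011 0.058 0 0 0 -11; -0.5 0.016 0.087 0 0 0 -16.5; -0.5 0.021 0.117 0 0 0 -22; -0.5 0.0266 0.146 0 0 0 -27.55'; python3 -m jog '-0.5 -0.009 0.028 0 0 0 -5.5; -0.5 -0.018 0.057 0 0 0 -11; -0.5 -0.026 0.085 0 0 0 -16.5; -0.5 -0.035 0.113 0 0 0 -22; -0.5 -0.044 0.1416 0 0 0 -27.55';python3 -m jog '-0.5 0 0 0 0 0 0; -0.5 0 0 0 0 0 0'
python3 - <<'E'
from h import *
s=arm.state();print(s["ee_pos"],np.degrees(s["tcp_rot"]),tl(s["ee_pos"]))
c=arm.capture("wrist"); cv2.imwrite(f"pics/w11.png",c["image"][:,:,::-1])
E
```

```text
time: 11.05
ee_pos: [0.4303, 0.2544, 0.1976]
tcp_rot: [-3.141, -0.002, 0.391]
force: [-0.3, 0.8, -0.9]
grip_width: 0.0355
time: 11.47
ee_pos: [0.5104, 0.128, 0.195]
tcp_rot: [-3.141, 0.0, 0.877]
force: [-0.1, 0.3, -1.1]
grip_width: 0.0358
time: 11.88
ee_pos: [0.5905, 0.0034, 0.1949]
tcp_rot: [-3.141, 0.0, 1.357]
force: [-1.0, 0.5, -0.7]
grip_width: 0.0357
time: 12.05
ee_pos: [0.5904, 0.0037, 0.1947]
tcp_rot: [-3.141, 0.0, 1.35]
force: [-0.2, 0.7, -1.2]
grip_width: 0.0352
[0.59039279 0.00369878 0.19469793] [-1.79955035e+02  1.12839897e-02  7.73626550e+01] [-0.0429  0.0017]
```

View pics/w11.png

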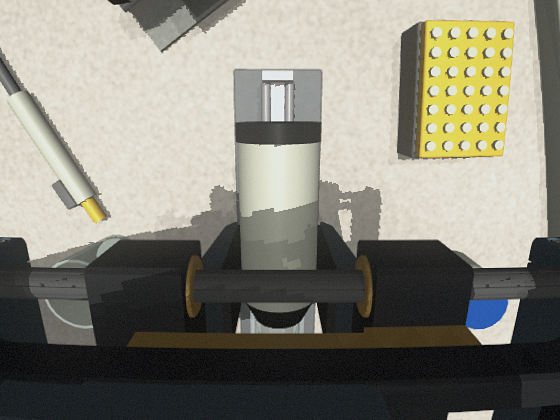

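```bash
python3 -m jog '-0.5 0 -0.002 0.035 0 0 0; -0.5 0 -0.002 0.07 0 0 0; -0.5 0 -0.002 0.1 0 0 0; -0.5 0 -0.002 0.12 0 0 0; -0.5 0 -0.002 0.13 0 0 0'; python3 -m jog '-0.5 0 0 0.005 0 0 0; -0.5 0 0 0.008 0 0 0; -0.5 0 0 0.008 0 0 0'; python3 -m jog '-0.5 -0.006 0 0 0 0 0; -0.5 -0.012 0 0 0 0 0; -0.5 -0.016 0 0 0 0 0; 0.2 -0.016 0 0 0 0 0; 0.2 -0.016 0 0 0 0 0';  python3 -m jog '0.2 0 0 0 0 0 0; 0.2 0 0 0 0 0 0; 0.2 0 0 -0.02 0 0 0; 0.2 0 0 -0.035 0 0 0; 0.2 0 0 -0.05 0 0 0'
python3 - <<'E'
from h import *
s=arm.state();print(s["ee_pos"],tl(s["ee_pos"]),s["force"])
c=arm.capture("wrist"); cv2.imwrite("pics/w12.png",c["image"][:,:,::-1])
im=c["image"].astype(int)
print(im[90:150,281].sum(1).tolist())
import pickle; pickle.dump(c,open("w12.pkl","wb"))
E
```

```text
time: 12.52
ee_pos: [0.5862, 0.0063, 0.0623]
tcp_rot: [-3.138, 0.001, 1.353]
force: [-0.9, 1.0, -0.2]
grip_width: 0.0354
time: 12.77
ee_pos: [0.589, 0.0055, 0.0576]
tcp_rot: [3.141, -0.0, 1.353]
force: [-0.5, -0.3, 0.2]
grip_width: 0.0355
time: 13.18
ee_pos: [0.5854, -0.0109, 0.0574]
tcp_rot: [3.141, -0.0, 1.352]
force: [0.4, 1.3, 0.7]
grip_width: 0.0459
time: 13.6
ee_pos: [0.5851, -0.0103, 0.1075]
tcp_rot: [-3.141, 0.0, 1.353]
force: [0.3, -0.2, 1.1]
grip_width: 0.0547
[ 0.58514339 -0.01029015  0.10750903] [-0.0281 -0.0004] [ 0.31104315 -0.23303981  1.09655104]
[702, 699, 705, 701, 701, 698, 707, 698, 697, 697, 701, 697, 699, 699, 696, 698, 700, 698, 696, 702, 700, 701, 695, 697, 697, 697, 697, 699, 702, 700, 705, 728, 406, 205, 253, 264, 260, 266, 269, 266, 264, 259, 265, 264, 268, 252, 249, 254, 241, 440, 714, 692, 688, 691, 689, 688, 689, 693, 689, 684]
```

View pics/w12.png

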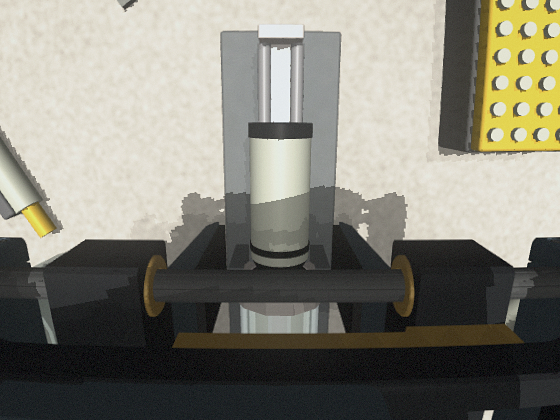

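```bash
python3 - <<'E'
from h import *
import pickle; c=pickle.load(open("w12.pkl","rb"))
print("tail",tl(onz(c,[(280.5,122)],.078)[0]))
E
python3 -m jog '-1 0.032 -0.001 0 0 0 0; -1 0.064 -0.001 0 0 0 0; -1 0.096 -0.001 0 0 0 0; -1 0.096 -0.001 0 0 0 0; -1 0.096 0 0.02 0 0 0' 20;  python3 -m jog '-1 0 0 0.015 0 0 0; -1 0 0 0.015 0 0 0; -1 -0.004 0 0.015 0 0 0'
python3 - <<'E'
from h import *
s=arm.state();print(s["ee_pos"],tl(s["ee_pos"]),s["force"],s["grip_width"])
E
```

```text
tail [-0.0947  0.0002]
time: 14.07
ee_pos: [0.6082, 0.0851, 0.0894]
tcp_rot: [3.137, -0.002, 1.355]
force: [1.5, -0.2, 0.6]
grip_width: 0.0244
time: 14.32
ee_pos: [0.6043, 0.0792, 0.0708]
tcp_rot: [-3.139, 0.001, 1.353]
force: [0.7, -0.2, 0.5]
grip_width: 0.0043
[0.60425127 0.079176   0.07081477] [-0.1196 -0.001 ] [ 0.74400907 -0.18650095  0.50965384] 0.004320242991683237
```

Fingers are just behind the mid tail, so I'll push to TCP local x ≈ -25 mm.

```bash
python3 -m jog '-1 -0.01 0.001 0 0 0 0; -1 -0.02 0.001 0 0 0 0; -1 -0.03 0.001 0 0 0 0; -1 -0.04 0.001 0 0 0 0; -1 -0.05 0.001 0 0 0 0';  python3 -m jog '-1 -0.01 0 0 0 0 0; -1 -0.02 0 0 0 0 0; -1 -0.03 0 0 0 0 0; -1 -0.04 0 0 0 0 0; -1 -0.044 0 0 0 0 0'
python3 - <<'E'
from h import *
s=arm.state();print(s["ee_pos"],tl(s["ee_pos"]),s["force"],s["grip_width"])
c=arm.capture("side"); crop(c,200,120,160,150,5,"pics/d13c.png")
E
```

```text
time: 14.73
ee_pos: [0.5952, 0.029, 0.0724]
tcp_rot: [3.141, -0.0, 1.352]
force: [-0.4, 2.9, 1.4]
grip_width: 0.0004
time: 15.15
ee_pos: [0.5854, -0.014, 0.0719]
tcp_rot: [-3.141, 0.0, 1.352]
force: [0.5, 2.6, 1.0]
grip_width: 0.0004
[ 0.58541328 -0.01399064  0.07191819] [-0.0245  0.0007] [0.50846    2.61714989 0.96579775] 0.00039299617615621174
```

View pics/d13c.png

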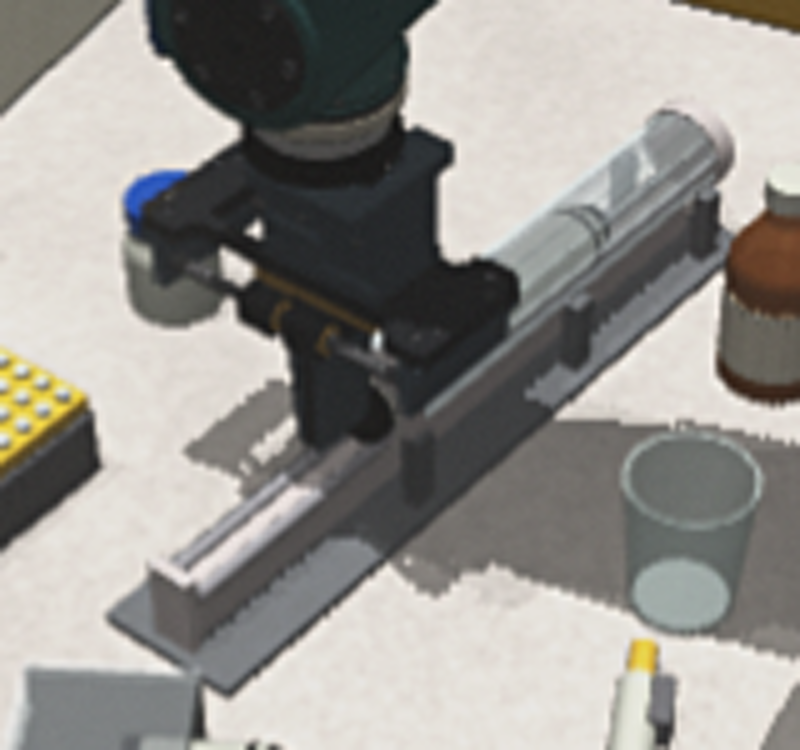

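```bash
python3 -m jog '-1 0.02 -0.011 -0.026 0 0 5.5; -0.5 0.04 -0.023 -0.052 0 0 11; 0.2 0.06 -0.035 -0.078 0 0 16.5; 0.2 0.08 -0.046 -0.104 0 0 22; 0.2 0.1 -0.0575 -0.128 0 0 27.55'; python3 -m jog '0.2 0.012 -0.019 0 0 0 5.5; 0.2 0.025 -0.039 0 0 0 11; 0.2 0.037 -0.058 0 0 0 16.5; 0.2 0.05 -0.078 0 0 0 22; 0.2 0.0623 -0.0973 0 0 0 27.55'; python3 -m jog '0.2 0 0 0 0 0 0; 0.2 0 0 0 0 0 0'
python3 - <<'E'
from h import *
import pickle
s=arm.state();print(s["ee_pos"],s["tcp_rot"],s["force"],s["grip_width"])
c=arm.capture("wrist"); cv2.imwrite("pics/w14.png",c["image"][:,:,::-1]); pickle.dump((c,s),open("w14.pkl","wb"))
c=arm.capture("scene"); crop(c,200,140,150,150,5,"pics/s14c.png"); pickle.dump(c,open("s14.pkl","wb"))
E
```

```text
time: 15.62
ee_pos: [0.5508, 0.0984, 0.2014]
tcp_rot: [3.141, -0.0, 0.867]
force: [0.4, 0.3, -0.3]
grip_width: 0.0245
time: 16.03
ee_pos: [0.5163, 0.2089, 0.2]
tcp_rot: [3.141, 0.0, 0.386]
force: [0.3, -0.6, 0.4]
grip_width: 0.0542
time: 16.2
ee_pos: [0.5165, 0.2085, 0.1998]
tcp_rot: [3.141, 0.0, 0.394]
force: [0.2, -0.3, 0.5]
grip_width: 0.0549
[0.51649612 0.2085248  0.19984275] [3.14142649e+00 2.01843686e-04 3.93795900e-01] [ 0.21027008 -0.33765179  0.54932263] 0.05491887528605286
```

View pics/w14.png

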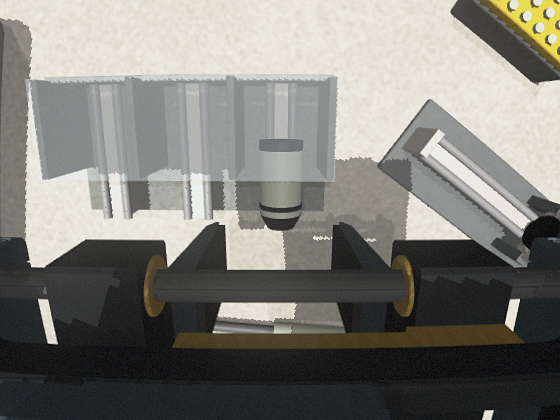

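View pics/s14c.png

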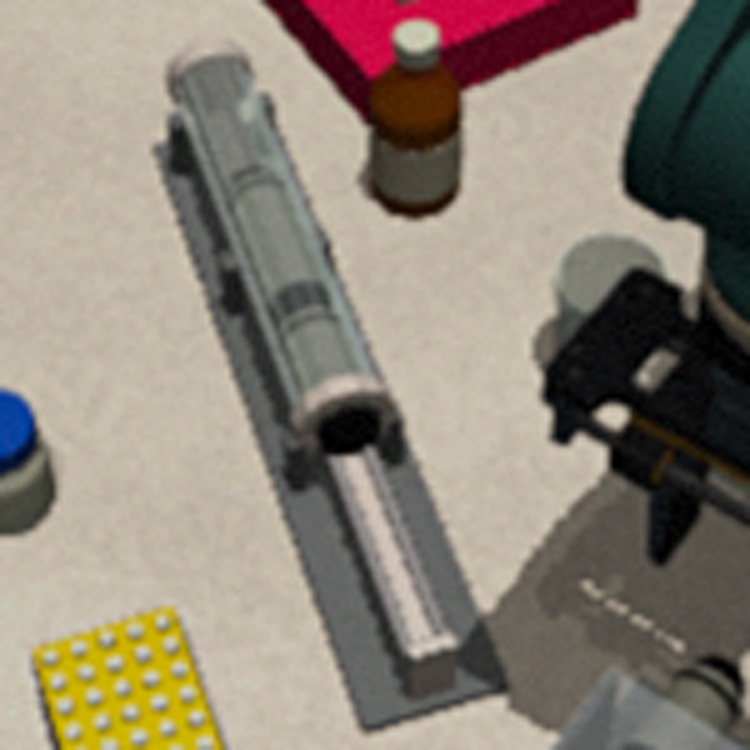

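```bash
python3 -m jog '0.2 0 0.0015 0.035 0 0 0; 0.2 0 0.0015 0.07 0 0 0; 0.2 0 0.0015 0.105 0 0 0; 0.2 0 0.0015 0.135 0 0 0; 0.2 0 0.0015 0.145 0 0 0'; python3 -m jog '-0.5 0 0 0 0 0 0; -0.5 0 0 0 0 0 0; -0.5 0 0 0 0 0 0; -0.5 0 0 0 0 0 0; -0.5 0 0 0 0 0 0' 25; python3 -m jog '-0.5 -0.01 0 0 0 0 0; -0.5 -0.02 0 0 0 0 0; -0.5 -0.033 0 0 0 0 0; -0.5 -0.044 0 0 0 0 0; -0.5 -0.046 0 0 0 0 0'
python3 - <<'E'
from h import *
c=arm.capture("wrist"); cv2.imwrite("pics/w15.png",c["image"][:,:,::-1])
E
```

```text
time: 16.72
ee_pos: [0.5155, 0.2047, 0.0511]
tcp_rot: [-3.141, 0.005, 0.391]
force: [-0.8, -0.3, -0.2]
grip_width: 0.0549
time: 17.13
ee_pos: [0.5186, 0.2067, 0.0567]
tcp_rot: [3.141, -0.003, 0.391]
force: [-0.6, 0.4, 8.7]
grip_width: 0.0357
time: 17.55
ee_pos: [0.4741, 0.1887, 0.056]
tcp_rot: [-3.141, -0.002, 0.391]
force: [2.0, 4.7, 5.2]
grip_width: 0.0351
```

View pics/w15.png

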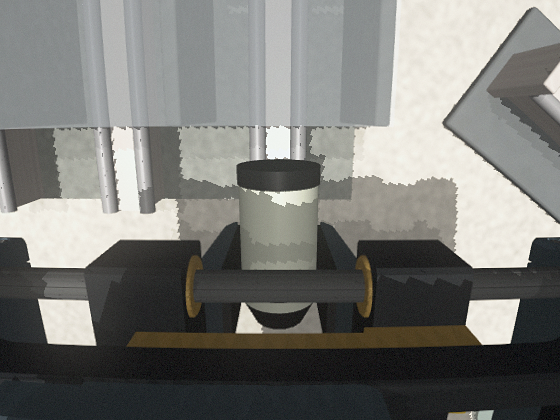

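```bash
python3 -m jog '-0.5 0 0 -0.03 0 0 0; -0.5 0 0 -0.06 0 0 0; -0.5 0 0 -0.09 0 0 0; -0.5 0 0 -0.12 0 0 0; -0.5 0 0 -0.14 0 0 0'; python3 -m jog '-0.5 0.003 0.021 0 0 0 -5.5; -0.5 0.007 0.042 0 0 0 -11; -0.5 0.01 0.063 0 0 0 -16.5; -0.5 0.014 0.085 0 0 0 -22; -0.5 0.0172 0.1065 0 0 0 -27.55'; python3 -m jog '-0.5 -0.007 0.020 0 0 0 -5.5; -0.5 -0.014 0.041 0 0 0 -11; -0.5 -0.021 0.061 0 0 0 -16.5; -0.5 -0.028 0.082 0 0 0 -22; -0.5 -0.034 0.1024 0 0 0 -27.5';python3 -m jog '-0.5 0 0 0 0 0 0; -0.5 0 0 0 0 0 0'
python3 - <<'E'
from h import *
s=arm.state();print(s["ee_pos"],np.degrees(s["tcp_rot"]),tl(s["ee_pos"]))
c=arm.capture("wrist"); cv2.imwrite(f"pics/w16.png",c["image"][:,:,::-1])
E
```

```text
time: 18.02
ee_pos: [0.4747, 0.1888, 0.1979]
tcp_rot: [3.141, -0.002, 0.391]
force: [0.7, 0.3, -0.6]
grip_width: 0.0357
time: 18.43
ee_pos: [0.531, 0.0959, 0.1952]
tcp_rot: [3.141, -0.0, 0.877]
force: [-0.5, -0.3, -1.5]
grip_width: 0.0354
time: 18.85
ee_pos: [0.5874, 0.004, 0.1951]
tcp_rot: [-3.141, 0.0, 1.357]
force: [-0.2, 0.4, -0.8]
grip_width: 0.0354
time: 19.02
ee_pos: [0.5874, 0.0044, 0.1949]
tcp_rot: [-3.141, 0.0, 1.349]
force: [-0.0, -0.4, -0.9]
grip_width: 0.0354
[0.58738953 0.00440501 0.19493205] [-1.79985001e+02  4.00290423e-03  7.73116031e+01] [-0.0429 -0.0014]
```

View pics/w16.png

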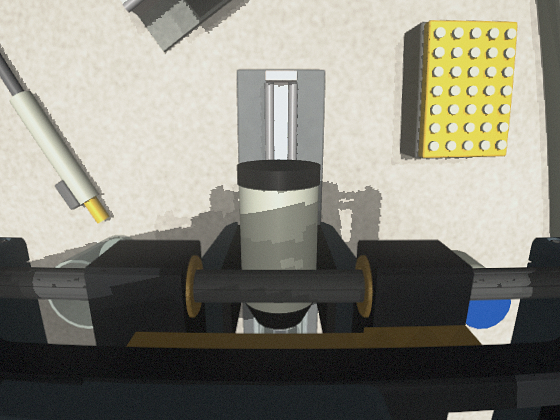

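```bash
python3 -m jog '-0.5 0 0.001 0.035 0 0 0; -0.5 0 0.001 0.07 0 0 0; -0.5 0 0.001 0.1 0 0 0; -0.5 0 0.001 0.12 0 0 0; -0.5 0 0.001 0.13 0 0 0'; python3 -m jog '-0.5 0 0 0.005 0 0 0; -0.5 0 0 0.008 0 0 0; -0.5 0 0 0.008 0 0 0'; python3 -m jog '-0.5 -0.006 0 0 0 0 0; -0.5 -0.012 0 0 0 0 0; -0.5 -0.016 0 0 0 0 0; 0.2 -0.016 0 0 0 0 0; 0.2 -0.016 0 0 0 0 0';  python3 -m jog '0.2 0 0 0 0 0 0; 0.2 0 0 0 0 0 0; 0.2 0 0 -0.02 0 0 0; 0.2 0 0 -0.035 0 0 0; 0.2 0 0 -0.05 0 0 0'
python3 - <<'E'
from h import *
s=arm.state();print(s["ee_pos"],tl(s["ee_pos"]),s["force"])
c=arm.capture("wrist"); cv2.imwrite("pics/w17.png",c["image"][:,:,::-1])
im=c["image"].astype(int)
print(im[130:180,281].sum(1).tolist())
import pickle; pickle.dump(c,open("w17.pkl","wb"))
E
```

```text
time: 19.48
ee_pos: [0.5866, 0.0057, 0.0624]
tcp_rot: [-3.138, 0.001, 1.351]
force: [0.6, -0.6, -0.5]
grip_width: 0.0354
time: 19.73
ee_pos: [0.5892, 0.0051, 0.0576]
tcp_rot: [3.141, -0.0, 1.352]
force: [0.1, -0.3, -0.8]
grip_width: 0.0353
time: 20.15
ee_pos: [0.5856, -0.0113, 0.0574]
tcp_rot: [3.141, -0.0, 1.351]
force: [0.6, 0.1, 0.5]
grip_width: 0.046
time: 20.57
ee_pos: [0.5854, -0.0107, 0.1075]
tcp_rot: [-3.141, 0.0, 1.352]
force: [0.9, -0.3, 0.2]
grip_width: 0.0548
[ 0.58535511 -0.0106707   0.10751161] [-0.0278 -0.0001] [ 0.85923119 -0.3009691   0.18190458]
[700, 705, 701, 702, 697, 701, 700, 704, 704, 702, 699, 701, 699, 696, 701, 695, 702, 699, 701, 704, 726, 347, 159, 166, 183, 179, 161, 163, 174, 237, 240, 228, 220, 220, 227, 226, 215, 217, 210, 222, 229, 206, 239, 480, 715, 689, 683, 694, 689, 682]
```

View pics/w17.png

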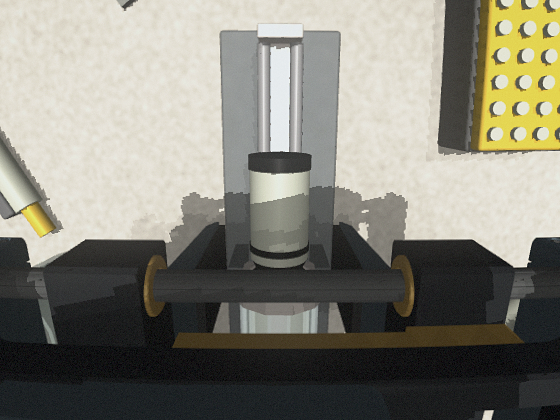

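```bash
python3 -m jog '-1 0.025 -0.001 0 0 0 0; -1 0.05 -0.001 0 0 0 0; -1 0.077 -0.001 0 0 0 0; -1 0.077 -0.001 0 0 0 0; -1 0.077 0 0.02 0 0 0' 20;  python3 -m jog '-1 0 0 0.015 0 0 0; -1 0 0 0.015 0 0 0; -1 -0.004 0 0.015 0 0 0; -1 -0.014 0 0.015 0 0 0; -1 -0.024 0 0.015 0 0 0'; python3 -m jog '-1 -0.01 0.0 0 0 0 0; -1 -0.02 0.0 0 0 0 0; -1 -0.03 0.0 0 0 0 0; -1 -0.04 0.0 0 0 0 0; -1 -0.05 0.0 0 0 0 0'
python3 - <<'E'
from h import *
s=arm.state();print(s["ee_pos"],tl(s["ee_pos"]),s["force"],s["grip_width"])
import pickle
c=arm.capture("side"); crop(c,200,120,160,150,5,"pics/d18c.png"); pickle.dump(c,open("d18.pkl","wb"))
c=arm.capture("wrist"); cv2.imwrite("pics/w18.png",c["image"][:,:,::-1])
E
```

```text
time: 21.03
ee_pos: [0.6043, 0.0659, 0.0893]
tcp_rot: [3.137, -0.001, 1.354]
force: [0.7, -0.2, 0.5]
grip_width: 0.0242
time: 21.45
ee_pos: [0.5972, 0.0402, 0.0728]
tcp_rot: [3.141, -0.0, 1.352]
force: [-0.5, 1.1, -1.2]
grip_width: 0.0005
time: 21.87
ee_pos: [0.586, -0.009, 0.0722]
tcp_rot: [3.141, -0.0, 1.351]
force: [0.0, 3.4, 1.8]
grip_width: 0.0006
[ 0.58596139 -0.00898984  0.07222593] [-0.0295  0.0001] [0.02890991 3.41592328 1.80229943] 0.000553940777541622
```

View pics/d18c.png

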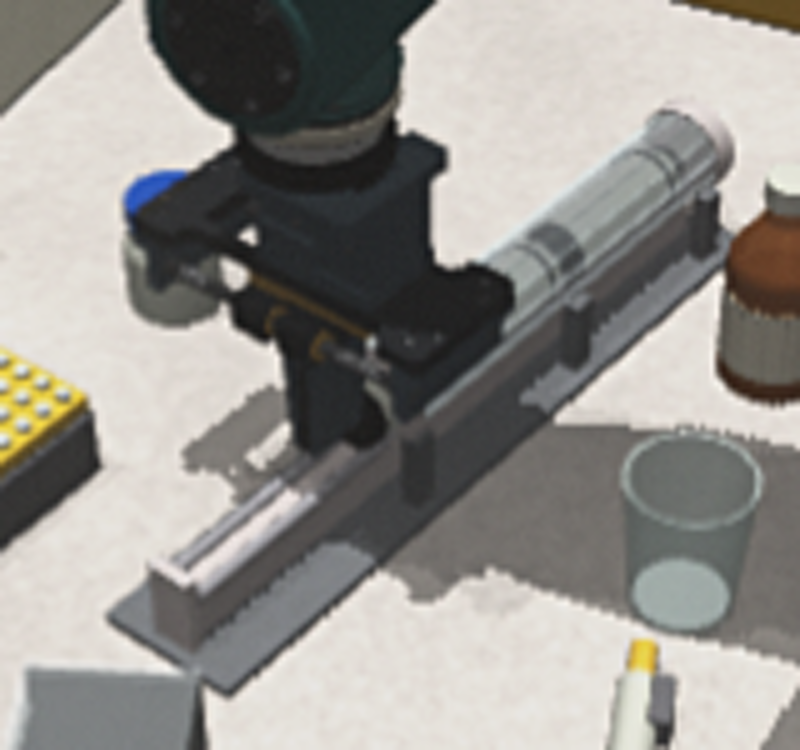

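View pics/w18.png

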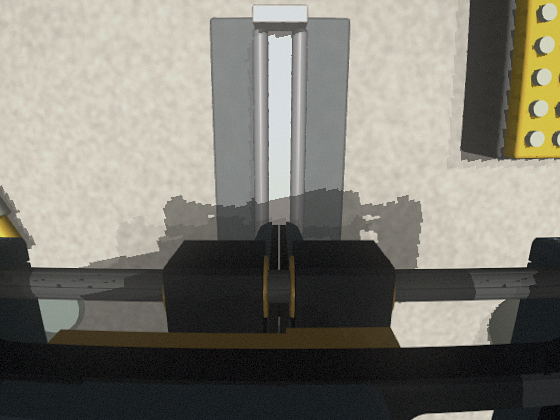

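```bash
python3 -m jog '-1 -0.003 0 0 0 0 0; -1 -0.005 0 0 0 0 0; -1 -0.007 0 0 0 0 0; -1 -0.009 0 0 0 0 0'; python3 -m jog '-1 -0.001 0 0 0 0 0; -1 -0.001 0 0 0 0 0'; python3 -m jog '-1 -0.001 0 0 0 0 0; -1 -0.001 0 0 0 0 0'; python3 -m jog '-1 -0.001 0 0 0 0 0; -1 -0.001 0 0 0 0 0';python3 - <<'E'
from h import *
s=arm.state();print(tl(s["ee_pos"]),s["force"])
for n,b in (("side",(260,175,60,50)),("scene",(240,190,60,60))):
    c=arm.capture(n); crop(c,*b,12 if n=="side" else 10,f"pics/{n}19.png")
E
```

```text
time: 22.3
ee_pos: [0.5841, -0.0165, 0.0719]
tcp_rot: [-3.142, -0.0, 1.352]
force: [0.5, 2.3, 1.2]
grip_width: 0.001
time: 22.47
ee_pos: [0.5839, -0.0177, 0.0719]
tcp_rot: [-3.142, 0.0, 1.352]
force: [0.2, 0.8, 0.2]
grip_width: 0.0
time: 22.63
ee_pos: [0.5836, -0.0186, 0.0719]
tcp_rot: [-3.141, 0.0, 1.352]
force: [-0.3, 2.1, 0.4]
grip_width: 0.0006
time: 22.8
ee_pos: [0.5834, -0.0197, 0.0719]
tcp_rot: [-3.142, 0.0, 1.352]
force: [0.2, 2.1, 0.6]
grip_width: 0.0006
[-0.0186 -0.0001] [0.19902474 2.10614718 0.58567347]
```

View pics/side19.png

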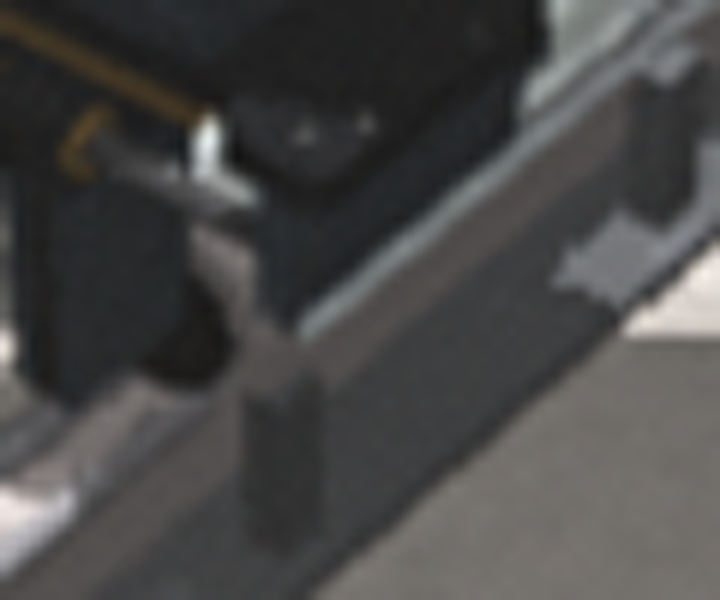

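```bash
for i in 1 2 3; do :; done; python3 -m jog '-1 -0.001 0 0 0 0 0; -1 -0.001 0 0 0 0 0' | grep -E 'ee_pos|force'; python3 -m jog '-1 -0.001 0 0 0 0 0; -1 -0.001 0 0 0 0 0'| grep -E 'ee_pos|force'; python3 -m jog '-1 -0.001 0 0 0 0 0; -1 -0.001 0 0 0 0 0'| grep -E 'ee_pos|force'
python3 - <<'E'
from h import *
s=arm.state();print(tl(s["ee_pos"]),s["force"])
E
```

```text
ee_pos: [0.5832, -0.0207, 0.0719]
force: [-0.2, 0.3, -0.3]
ee_pos: [0.583, -0.0217, 0.0719]
force: [0.5, 1.5, -0.1]
ee_pos: [0.583, -0.0218, 0.072]
force: [2.2, 11.7, -0.8]
[-0.0164 -0.    ] [ 2.19616863 11.69401404 -0.76894998]
```

```bash
python3 -m jog '-1 0.02 0 0 0 0 0; -1 0.06 0 0 0 0 0; -1 0.1 0 -0.02 0 0 0; -1 0.13 0 -0.05 0 0 0; -1 0.15 0 -0.09 0 0 0'; python3 -m jog '0 0.04 0 -0.01 0 0 0; 0 0.08 0 -0.01 0 0 0;0 0.08 0 -0.01 0 0 0'
python3 - <<'E'
from h import *
import pickle; d={}
for n in ("side","scene","wrist"):
    c=arm.capture(n); d[n]=c; cv2.imwrite(f"pics/{n}20.png",c["image"][:,:,::-1])
pickle.dump(d,open("caps20.pkl","wb"))
crop(d["scene"],245,200,60,50,12,"pics/s20m.png"); crop(d["side"],240,170,75,60,10,"pics/d20m.png")
E
```

```text
time: 23.82
ee_pos: [0.6138, 0.1231, 0.1555]
tcp_rot: [-3.139, 0.001, 1.353]
force: [0.2, -0.4, -0.8]
grip_width: 0.0004
time: 24.07
ee_pos: [0.6339, 0.2042, 0.1679]
tcp_rot: [3.138, -0.002, 1.355]
force: [0.1, -0.5, 0.2]
grip_width: 0.0174
```

View pics/s20m.png

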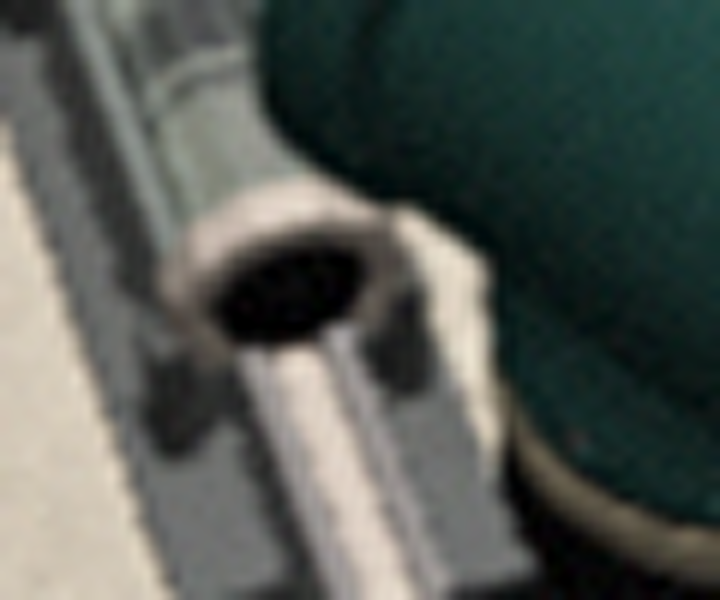

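View pics/d20m.png

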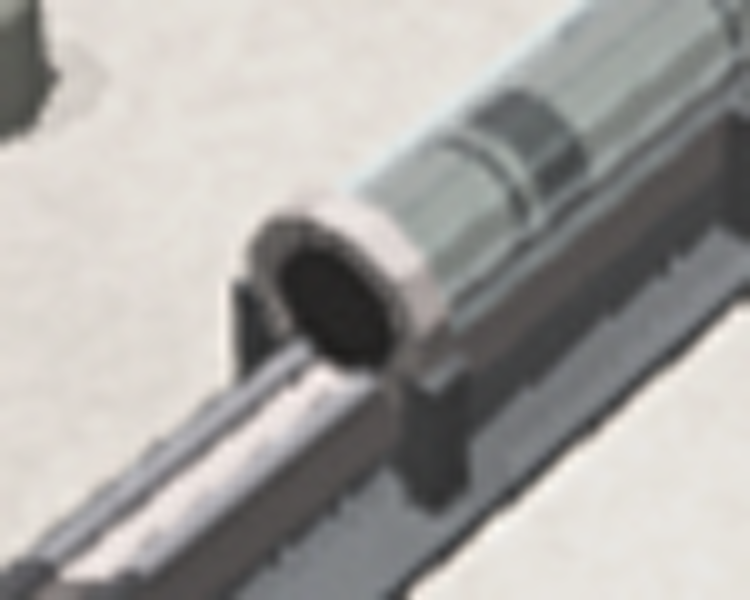

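View pics/side20.png

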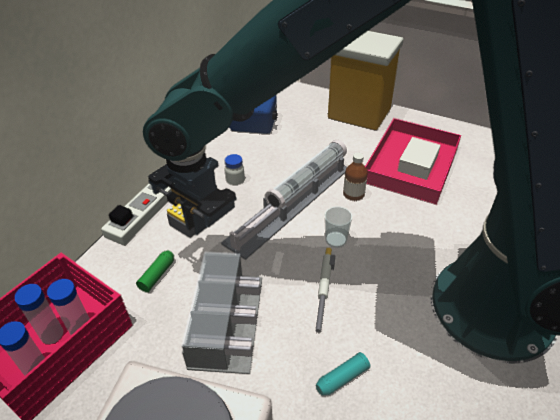

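Run:
```python
from h import *
import pickle; d=pickle.load(open("caps20.pkl","rb"))
for n,(u,v,w,h) in (("scene",(255,208,25,25)),("side",(262,188,24,24))):
    c=d[n]; g=c["image"][v:v+h,u:u+w].astype(int).sum(2)
    m=(g<150).astype(np.uint8); nn,lab,st,cen=cv2.connectedComponentsWithStats(m)
    k=1+np.argmax(st[1:,4]); ce=cen[k]+[u,v]; print(n,st[k],ce)
    r=ray(c,ce)[0];o=np.array(c["origin"])
    # plane ly=0
    t=((M-o[:2])@YTv)/(r[:2]@YTv); P=o+t*r; print("disc centre on axis plane: lx",tl(P)[0],"z",P[2])
    f=8; big=cv2.resize(c["image"][v-20:v+h+20,u-20:u+w+20,::-1],None,fx=f,fy=f,interpolation=cv2.INTER_CUBIC)
    a=np.linspace(0,2*np.pi,90)
    for rad,lx,col in ((.029,0,(0,0,255)),(.018,0,(0,255,0)),(.029,.012,(255,0,0))):
        Pts=np.c_[M+XT*lx+np.outer(rad*np.cos(a),YTv),.06+rad*np.sin(a)]
        q=((proj(c,Pts)-[u-20,v-20]+.5)*f-.5).astype(int)
        cv2.polylines(big,[q],True,col,1)
    cv2.imwrite(f"pics/{n}20o.png",big)
```

```text
scene [ 7 12 14  9 88] [268.71590909 224.03409091]
disc centre on axis plane: lx -0.002 z 0.06569059327138549
side [ 6  7 11 12 82] [273.2195122  200.30487805]
disc centre on axis plane: lx 0.0028 z 0.05942656080257991
```

View pics/side20o.png

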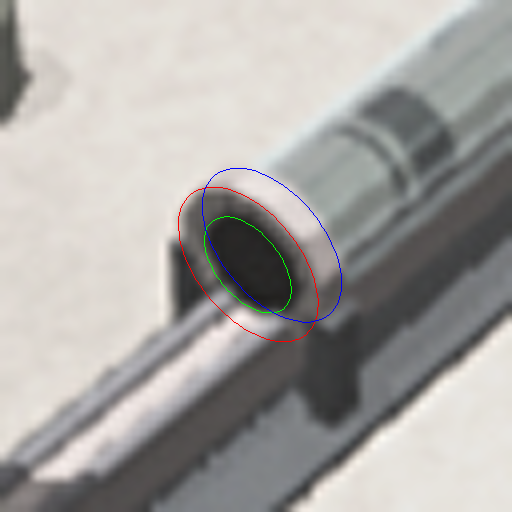

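View pics/scene20o.png

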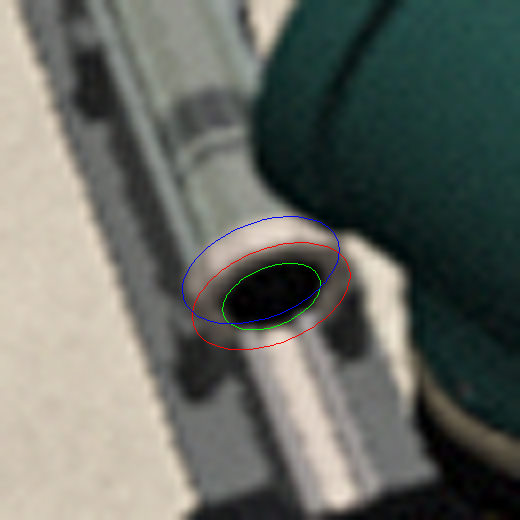

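```bash
python3 -m jog '0 -0.03 0 -0.03 0 0 0; 0 -0.07 0 -0.03 0 0 0; 0 -0.11 0 -0.03 0 0 0; 0 -0.15 0 -0.03 0 0 0; 0 -0.165 0 -0.03 0 0 0'; python3 -m jog '0 -0.04 0 0 0 0 0; 0 -0.08 0 0 0 0 0; 0 -0.12 0 0 0 0 0; 0 -0.15 0 0 0 0 0; 0 -0.165 0 0 0 0 0';  python3 -m jog '0 0 0 0 0 0 0; 0 0 0 0 0 0 0'
python3 - <<'E'
from h import *
import pickle
print(tl(arm.state()["ee_pos"]))
c=arm.capture("wrist"); pickle.dump(c,open("w21.pkl","wb")); cv2.imwrite("pics/w21.png",c["image"][:,:,::-1])
p=proj(c,[[*M,.089]])[0]; print(p,c["origin"],tl(c["origin"]))
u,v=(p-[40,40]).astype(int); crop(c,max(u,0),max(v,0),80,80,7,"pics/w21c.png")
E
```

```text
time: 24.63
ee_pos: [0.5942, 0.0331, 0.1957]
tcp_rot: [-3.14, 0.001, 1.349]
force: [0.8, -0.6, 0.5]
grip_width: 0.0456
time: 25.05
ee_pos: [0.5587, -0.1269, 0.1959]
tcp_rot: [-3.141, 0.0, 1.349]
force: [0.5, 1.7, 0.7]
grip_width: 0.0456
time: 25.22
ee_pos: [0.5597, -0.1241, 0.1959]
tcp_rot: [-3.141, -0.0, 1.349]
force: [-0.4, -0.3, -0.4]
grip_width: 0.0453
[ 0.0886 -0.0007]
[279.86858907  89.30268336] [ 0.57499657 -0.05575265  0.3562953 ] [ 0.0185 -0.0005]
```

View pics/w21.png

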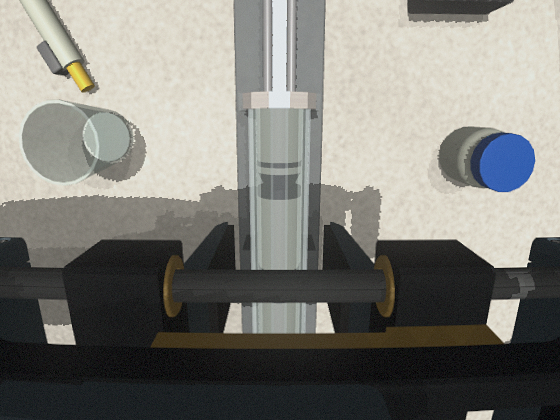

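View pics/w21c.png

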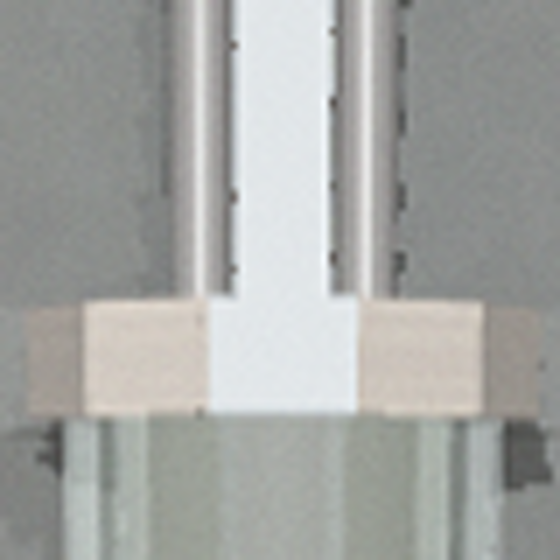

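Run:
```python
from h import *
import pickle
a=pickle.load(open("w17.pkl","rb")); b=pickle.load(open("w21.pkl","rb"))
g=lambda c,v0,v1,u=279:[int(x) for x in c["image"][v0:v1,u-2:u+3].astype(int).sum(2).mean(1)]
print("w17 245..268",g(a,240,270)); print("w21 155..205",g(b,155,205)); print("w21 85..115",g(b,85,115,262))
crop(b,230,140,100,70,7,"pics/w21d.png")
```

```text
w17 245..268 [370, 364, 363, 371, 418, 416, 416, 417, 413, 415, 390, 352, 268, 96, 110, 104, 114, 97, 109, 222, 371, 361, 358, 360, 359, 360, 368, 324, 62, 90]
w21 155..205 [505, 497, 503, 503, 504, 500, 511, 499, 365, 342, 344, 347, 345, 429, 511, 506, 500, 503, 507, 497, 355, 319, 324, 320, 324, 325, 322, 323, 320, 322, 317, 326, 319, 320, 313, 336, 341, 342, 337, 337, 338, 340, 337, 335, 357, 509, 501, 497, 497, 496]
w21 85..115 [398, 401, 396, 393, 393, 395, 474, 624, 620, 602, 604, 610, 611, 603, 600, 601, 601, 607, 611, 603, 603, 614, 576, 488, 449, 457, 458, 463, 459, 458]
```

View pics/w21d.png

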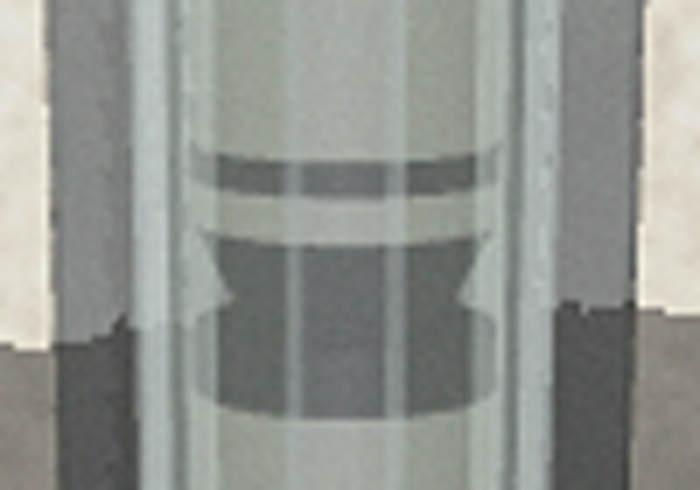

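Run:
```python
from h import *
import pickle
a=pickle.load(open("w17.pkl","rb")); b=pickle.load(open("w21.pkl","rb"))
L=lambda c,v,z,u=279.5: tl(onz(c,[(u,v)],z)[0])[0]
print("w17 tail->shoulder (64)",L(a,266.9,.078)-L(a,150.8,.078), "stripe",L(a,252,.078)-L(a,150.8,.078),L(a,258.9,.078)-L(a,150.8,.078))
sh=L(b,174.6,.078); st=(L(b,162.5,.078),L(b,168,.078)); print("w21 shoulder",sh,"stripe",st,"tail=",sh-.064)
for z in (.087,.089): print("collar front/back",z,L(b,91,z),L(b,107.7,z))
# mid tail band end = mid tail +? ; visible mid-tail front edge ~ row 183 side
```

```text
w17 tail->shoulder (64) 0.06760000000000001 stripe 0.0582 0.0625
w21 shoulder 0.0649 stripe (np.float64(0.0551), np.float64(0.0595)) tail= 0.000899999999999998
collar front/back 0.087 0.0011 0.0131
collar front/back 0.089 0.0012 0.0131
```

Run:
```python
from h import *
print(arm.finish_job(), arm.state()["time"])
```

```text
the job is handed in; nothing more can be done
the job is handed in; nothing more can be done
```

The three cartridges are in the tube, nose first, in the order long, mid, short. I handed the job in at about 25 s on the robot's clock, with the arm clear of everything.

- **How it was done:** I drew each cartridge straight out of its bay, set it on the rail, and pushed it in with closed fingers. The last push stopped at 11.7 N. I took that as the fingers meeting the collar face.
- **Flush check:** In the last wrist view nothing sticks out of the mouth. The short one's tail works out at +0.9 mm and the collar front at +1.2 mm on the same scale, so the tail is flush to about 0.5 mm. About 2 mm of free space should remain at the closed end.
- **Checks that disagreed:**
  - The tail's centre came out at -2.0 mm in the scene view, with its height about 6 mm off, and at +2.8 mm in the side view. I relied on the wrist measurement.
  - My first estimate of the mouth position was about 1 mm too far out.
  - In one earlier wrist view the short one measured 67.6 mm from tail to shoulder instead of 64 mm. I had read the lower edge of the tail face; by my estimate the right edge gives about 63 mm. I did not rerun that measurement.
- **Forces:** The highest reading was about 34 N, briefly, when the long cartridge touched down on the rail. The other touchdowns were gentle.
- **Other things:** In the last side view the bystanders and look-alikes appear where they stood. I checked this by eye only.

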